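Seat the eyepiece lens in the inspection stand's three-jaw holder

ROBOT

A 7-joint arm with a two-finger parallel gripper is mounted at the origin on the work surface. World frame = base frame: x ahead of the robot, y to its left, z up, the work surface at z = 0. Lengths are in m, angles in rad, forces in N, time in s.
With the tool pointing down it reaches from about 0.425 to 0.875 m from the base axis. Payload 4.7 kg.
Tool frame: the origin (TCP) lies where the fingers leave the gripper's body, on its centre line; the fingertips stand 70 mm ahead of it and the grasp point (between the pads) lies 51 mm ahead of it; y points along the fingers, x is the direction in which the jaws open and shut, and the axes are right-handed (so a half turn about y gives the same grasp; the last joint's range is limited). The gripper opens to 87 mm and grips with 3 to 60 N. Pads are 19 mm wide; open, the fingers measure 117 mm over their backs; the gripper's body (75 mm by 190 mm) begins 51 mm behind the grasp point.
Start: joints at [1.353, 0.321, -0.07, 1.45, 0.023, 1.371, -0.057], TCP at [0.149, -0.633, 0.292] pointing down, gripper open.
Joint ranges: [-2.86, 2.86], [-0.3, 2.09], [-1.38, 1.24], [0.06, 2.45], [-1.56, 4.7], [0.09, 2.05], [-2.69, 2.69]. Speed limits (rad/s): [2.57, 2.57, 3.14, 3.14, 3.14, 3.14, 3.14].

INTERFACE

Orientations are given as a rotation vector (axis times angle).
In Python, from rig import robot gives the robot as it stands.
- The arm moves only by the tool jog_arm, never from a script. Its argument "motion" is text: rows parted by semicolons, each of 7 numbers parted by spaces: the turn, a rotation vector about the tool's x, y, z in degrees, then the shift along the tool's x, y, z in m, then the closure, from -1 (fully open) to 1 (shut). A call has 1 to 10 rows; each row is the pose to reach, as a shift and turn from the pose commanded when the call began, along the tool's axes at that moment; what a row does not reach only later rows make up. A row lasts 1/12 s, in which the tool goes at most 41.7 mm and 7.16 degrees, less where a joint would pass 70% of its speed; a pose out of reach is approached as far as the arm can. A call with a gripper value outside its range is refused whole. The fingers move at their own pace and stop on an object; "newtons" is the grip in N (left out, the last holds). Time passes only in rows, so rows that repeat a pose let the fingers close. It gives the time, the measured TCP pose, the force and the opening at its end, in the units of the state.
- robot.sense(): the state, without advancing time (a new reading comes with each control period).
- robot.read_camera(name): name is "side" or "top" or "wrist"; returns a dict with "pixels" (384x512x3 uint8, red, green, blue), "range_z" (384x512 float32, m along the optical axis (not along the pixel's ray), 0 where there is no reading), "intrinsics" (3x3 intrinsics, pixels), "R" (3x3) and "t" (3): a world point X has camera coordinates R X + t. Camera axes: x right, y down, z forward; pixel columns grow to the right and rows downward; lengths in m; the calibration is good to about 2 mm. A picture is of the moment at which its call begins.
- robot.sign_off(): hands the job in, once; it reports no verdict.
The state is a dict: "t": time; "joints": joint angles; "dq": joint speeds; "effort": joint torques, N m; "position": TCP position; "eef_rot": TCP orientation; "wrist_force": force on the tool from outside, world axes, zero at the start; "torque": the same for the moment, N m; "gripper_width": finger opening in m.
Only numpy, scipy, OpenCV 4.12 (cv2) and the standard library are available. Lean on these libraries where they do the work, as an engineer would, in place of code of your own. Each camera call takes 0.05 s, during which the arm holds its last target.

TASK

Fit the larger eyepiece lens into the three-jaw holder on top of the print-inspection stand: set its flange flat on the three rests, slide it under the lips of the two fixed jaws, then push the sliding jaw up against it and let go, so that the lens lies level on the rests, is held by all three jaws and cannot rock. Push by feel, firmly enough that all three jaws bear but gently: more than 15 N from a jaw strains the glass. Lower the lens onto the rests rather than dropping or slamming it, and leave the loupe, the tube and the phone where they are.

Things in the scene. Friction and masses are not known exactly. Their poses are not given: they have to be found in the camera images.
- lens: The lens to fit: a black eyepiece barrel 44 mm in diameter on a thin round bare-metal flange 72 mm in diameter, 5 mm thick; 50 mm high in all, 0.12 to 0.22 kg. It starts upright on the cork mat (top 4 mm above the table). Grip it by the barrel; it is round, so its yaw does not matter. Origin: centre of the flange's underside; z up through the barrel.
- stand: Print-inspection stand, fixed to the table: base, four posts and a 165 x 110 mm aluminium top plate with the lens holder. The plate reaches 106 mm to -x and 59 mm to +x of the holder's axis; its top is 64 mm above the table, 3 mm below the rests. Origin: on the table under the holder's axis; +x points from the sliding jaw to midway between the fixed jaws.
- seat (a point): Where the lens's origin comes: on the axis of the holder, level with the tops of the three rests, 67 mm above the table. Axes those of the stand: z up; +x points from the sliding jaw to midway between the two fixed jaws, which stand 60 degrees either side of +x.
- rests: The three nylon rest buttons that the flange lies on: each 8 mm in diameter and 3 mm high, 25 mm from the axis at +60, -60 and 180 degrees. Origin: on the plate, on the axis of the holder.
- jaw_left: Fixed jaw at +60 degrees (stand's +x +y), 14 mm wide: upright nylon pad, its face 36 mm from the axis; above it a lip 3 mm further in, underside 6.5 mm, top 10 mm above the rests. The flange cannot be lowered past it: set the lens down 12 to 13 mm to -x of the seat, then slide it to +x under both lips. Origin: foot of the pad face, 3 mm below the rests; +x outward.
- jaw_right: Fixed jaw at -60 degrees (toward +x, -y of the stand), otherwise like the left one.
- slide_pad: Nylon pad and lip of the sliding jaw, shaped as on the fixed jaws and carried by the slide. Pushed home it presses the flange into the two fixed jaws. Origin: foot of the pad face, 3 mm below the rests; +x points outward from the lens axis.
- slide_jaw (a joint): Travel of the sliding jaw along the stand's +x, m: 0 fully back (pad face 60 mm from the axis) to 0.028; starts 0 to 5 mm in. At about 0.024 it meets the flange of a lens that bears on both fixed jaws. It takes about 5 N to move and stays where it is left; any push beyond that goes into the lens (a further 6 to 9 N seats it well). Lens, pads and stand are rigid.
- tab (a point): Middle of the outer face of the sliding jaw's upright thumb tab: push here toward the stand's +x. The tab is 30 mm wide and 6 mm thick; its top is 8.5 mm above this point, the stand's plate 18 mm below it. The jaw's pad face is 34 mm further to +x. Axes those of the stand.
- loupe: Bystander on the cork mat: a smaller loupe of the same make-up, barrel 28 mm in diameter, flange 46 mm, 36 mm high. Leave it. Origin: centre of its underside.
- tube: Bystander: white mailing tube with black end caps, 60 mm in diameter, 250 mm long, lying. Leave it. Origin: on the table under its middle; x along it.
- phone: Bystander: black slab phone, 150 x 74 x 9 mm, lying flat. Leave it. Origin: centre of its underside.
Things that resemble listed ones, but are neither listed nor needed, are in the scene too. What is shaped like the lens but blue or yellow is not meant.

How it is judged:
On the way:
1. the lens lies flat on the rests, below the level of the lips, with the sliding jaw still back (z of lens in the frame of seat between -0.0015 and 0.0015 m and horizontal distance between lens and seat below 0.018 m and angle between lens's own z axis and vertical below 0.035 rad and value of joint slide_jaw below 0.016 m), for 0.1 s.
At the end, for the whole second after the job is handed in: The lens's origin is within 1.5 mm of the seat sideways and 1 mm in height, its axis within 0.015 rad of upright; each of the three jaws bears on it with more than 1 N; it is at rest and let go (horizontal distance between lens and seat below 0.0015 m and z of lens in the frame of seat between -0.001 and 0.001 m and angle between lens's own z axis and vertical below 0.015 rad and contact force between lens and jaw_left above 1 N and contact force between lens and jaw_right above 1 N and contact force between lens and slide_pad above 1 N and linear speed of lens below 0.01 m/s); the robot touches nothing.
It fails at once if the glass is strained: a jaw presses on the lens with more than 15 N (contact force between lens and jaw_left above 15 N or contact force between lens and jaw_right above 15 N or contact force between lens and slide_pad above 15 N).
It fails at once if the lens is slammed down: the rests together press on it with more than 80 N (contact force between lens and rests above 80 N).
It fails at once if the lens is dropped: out of the fingers it falls faster than 0.35 m/s (a fall of over 6 mm) (linear speed of lens above 0.35 m/s and contact force between the fingers and lens below 0.01 N).
It fails at once if the loupe, the tube or the phone is moved by more than 20 mm (distance of any of loupe, tube, phone from where it was at the start of the episode above 0.02 m).
It also fails if it takes over 67 s, if anything falls off the work surface, if the arm or the gripper's body presses on something with over 40 N, if the wrist force passes 120 N, or if a joint passes its speed limit or range.

## Working session

There is one attempt and no reset: what is moved stays moved. The work goes in short steps, Python scripts to look and compute and a tool call to move; the robot and the scene stay as the last step left them, time stands still between calls to the robot, and variables do not carry over. Pictures are saved under pics/ and viewed, and the job is handed in when it is done.

Besides the shell and the picture viewer there is one more tool, called in YAML: its name, and indented under it one key for each argument. jog_arm: Moves the arm, as the interface text tells. Its arguments: {"type":"object","properties":{"motion":{"type":"string"},"newtons":{"type":"number"}},"required":["motion"]}

```bash
ls; mkdir -p pics; python3 - <<'E'
from rig import robot
import cv2,numpy as np
s=robot.sense()
print({k:np.round(v,4) for k,v in s.items()})
for n in ["side","top","wrist"]:
    c=robot.read_camera(n)
    np.savez(f"pics/{n}0.npz",**c)
    cv2.imwrite(f"pics/{n}0.png",c["pixels"][:,:,::-1])
    print(n,c["intrinsics"],c["R"],c["t"])
E
```

```text
pics
{'t': np.float64(0.0), 'joints': array([ 1.3531,  0.3219, -0.0701,  1.4517,  0.0226,  1.3708, -0.0569]), 'dq': array([ 0.0009, -0.    , -0.0027, -0.001 , -0.0003,  0.0012, -0.0027]), 'effort': array([-3.00000e-04, -4.91288e+01, -4.04500e-01, -3.12523e+01,
       -6.40000e-02,  4.37000e-02,  2.00000e-04]), 'position': array([ 0.1492, -0.6322,  0.2911]), 'eef_rot': array([-1.3088,  1.0379, -1.0352]), 'wrist_force': array([ 0.805 , -0.4941,  1.15  ]), 'torque': array([ 0.0065, -0.0185, -0.0352]), 'gripper_width': np.float64(0.087)}
side [[354.60094655   0.         247.02772451]
 [  0.         354.60094655 195.69840437]
 [  0.           0.           1.        ]] [[-0.72003013 -0.69364497  0.02032903]
 [-0.43254901  0.42570949 -0.79477845]
 [ 0.54263982 -0.58105773 -0.6065591 ]] [0.36314015 0.30888227 0.65978392]
top [[472.69499775   0.         266.90078485]
 [  0.         472.69499775 191.08512119]
 [  0.           0.           1.        ]] [[-0.01605194 -0.99973724 -0.01636392]
 [-0.98763415  0.01840601 -0.15569201]
 [ 0.15595229  0.01366241 -0.9876701 ]] [-0.02239048  0.55451151  1.14479282]
wrist [[306.66313361   0.         256.46865457]
 [  0.         306.66313361 191.91652371]
 [  0.           0.           1.        ]] [[ 2.28949635e-01 -9.73438166e-01 -4.48619886e-04]
 [-9.41889968e-01 -2.21645927e-01  2.52421020e-01]
 [-2.45815689e-01 -5.73691496e-02 -9.67617397e-01]] [-0.64765688 -0.03073756  0.38924696]
```

View pics/top0.png

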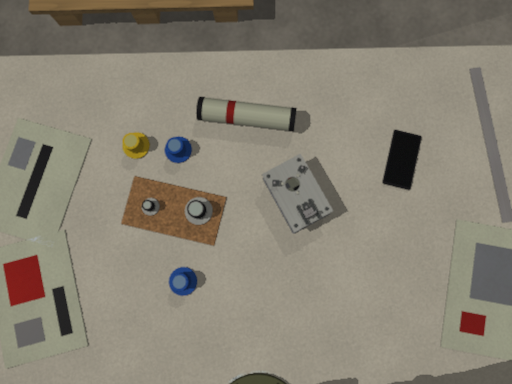

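View pics/side0.png

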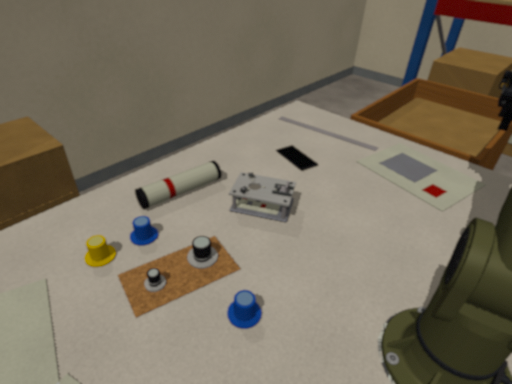

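View pics/wrist0.png

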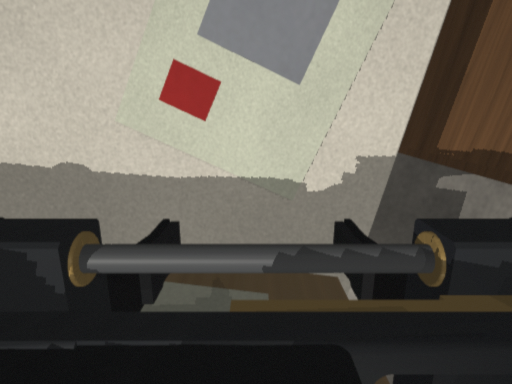

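```bash
python3 - <<'E'
from scipy.spatial.transform import Rotation as R
print(R.from_rotvec([-1.3088,1.0379,-1.0352]).as_matrix().round(3))
E
```

```text
[[ 0.23  -0.001  0.973]
 [-0.973  0.002  0.23 ]
 [-0.002 -1.    -0.   ]]
```

```bash
python3 - <<'E'
import cv2,numpy as np
im=cv2.imread("pics/top0.png")
a=cv2.resize(im[145:245,250:350],(600,600),interpolation=cv2.INTER_CUBIC)
cv2.imwrite("pics/crop_stand.png",a)
b=cv2.resize(im[170:250,115:235],(780,520),interpolation=cv2.INTER_CUBIC)
cv2.imwrite("pics/crop_mat.png",b)
im=cv2.imread("pics/side0.png")
b=cv2.resize(im[165:230,220:310],(780,563),interpolation=cv2.INTER_CUBIC)
cv2.imwrite("pics/crop_stand_s.png",b)
E
```

```text
(no output)
```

View pics/crop_stand.png

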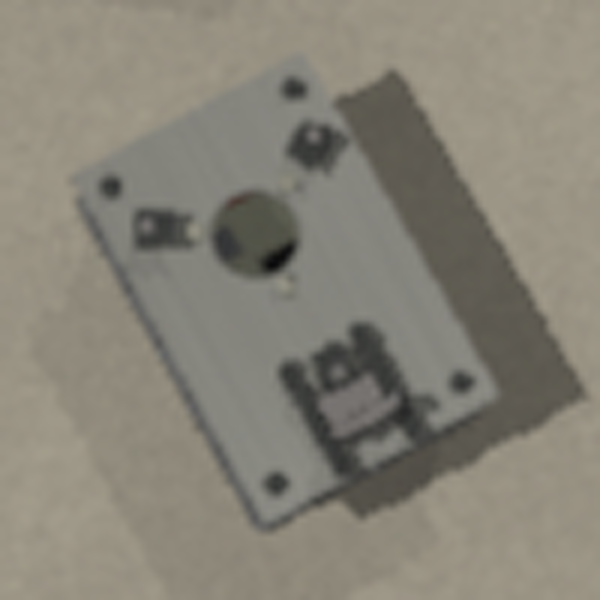

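View pics/crop_mat.png

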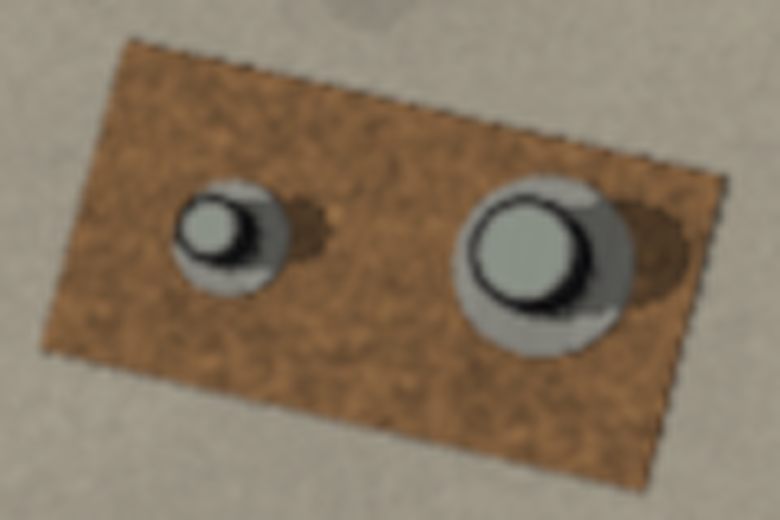

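View pics/crop_stand_s.png

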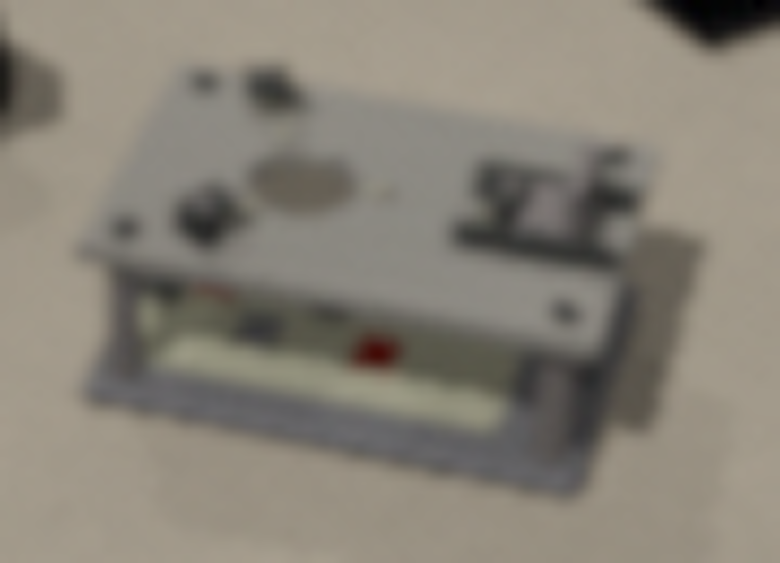

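```bash
cat > h.py <<'E'
import cv2,numpy as np
from rig import robot
def grab(n,name=None):
    c=robot.read_camera(n)
    if name: cv2.imwrite(f"pics/{name}.png",c["pixels"][:,:,::-1])
    return c
def ray(c,uv,z):
    uv=np.atleast_2d(np.asarray(uv,float)); K,R,t=np.array(c["intrinsics"]),np.array(c["R"]),np.array(c["t"])
    d=np.c_[(uv-K[[0,1],2])/K[[0,1],[0,1]],np.ones(len(uv))]@R
    o=-R.T@t
    return o+d*((z-o[2])/d[:,2])[:,None]
def cloud(c):
    K,R,t=np.array(c["intrinsics"]),np.array(c["R"]),np.array(c["t"])
    v,u=np.mgrid[:384,:512]; Z=c["range_z"]
    P=np.stack([(u-K[0,2])/K[0,0]*Z,(v-K[1,2])/K[1,1]*Z,Z],-1)
    W=(P-t)@R; W[Z==0]=np.nan
    return W
def proj(c,X):
    p=np.atleast_2d(X)@np.array(c["R"]).T+c["t"]; q=p@np.array(c["intrinsics"]).T
    return q[:,:2]/q[:,2:]
E
python3 - <<'E'
from h import *
c=dict(np.load("pics/top0.npz")); W=cloud(c)
def show(lo,hi,u0,u1,v0,v1):
    m=np.zeros((384,512),np.uint8); s=W[v0:v1,u0:u1,2]
    m[v0:v1,u0:u1]=((s>lo)&(s<hi))*255; return m
print("table z",np.nanmedian(W[240:330,260:340,2]))
m=show(.055,.075,250,350,145,245)
print("plate z",np.median(W[m>0][:,2]))
uv=np.argwhere(m>0)[:,::-1]
X=ray(c,uv,0.064)[:,:2].astype(np.float32)
# pixels rays on plane
r=cv2.minAreaRect(X*1000); print("plate rect mm",r, cv2.boxPoints(r).round(1))
m=show(.0065,.015,170,235,180,245)
# lens barrel top
m2=show(.045,.065,175,225,185,240)
uv=np.argwhere(m2>0)[:,::-1]; X=ray(c,uv,.054); print("barrel top",len(uv),uv.mean(0),X.mean(0), cv2.minEnclosingCircle((X[:,:2]*1000).astype(np.float32)))
hsv=cv2.cvtColor(c["pixels"],cv2.COLOR_RGB2HSV)
s=hsv[...,1]; mm=np.zeros((384,512),np.uint8); mm[180:240,175:225]=(s[180:240,175:225]<70)*255
n,l,st,ce=cv2.connectedComponentsWithStats(mm)
i=l[211,190]; print(i,st[i],ce[i])
ct=max(cv2.findContours((l==i).astype(np.uint8),0,1)[0],key=cv2.contourArea)
X=ray(c,ct[:,0],.009)[:,:2]*1000
print("flange",cv2.minEnclosingCircle(X.astype(np.float32)),cv2.fitEllipse(X.astype(np.float32)))
cv2.imwrite("pics/mm.png",mm)
# side
d=dict(np.load("pics/side0.npz")); V=cloud(d)
print("side table", np.nanmedian(V[300:330,300:340,2]))
s=V[160:235,215:310]; m=((s[...,2]>.055)&(s[...,2]<.075)); print("side plate z",np.median(s[m][:,2]))
uv=np.argwhere(m)[:,::-1]+[215,160]; X=ray(d,uv,.064)[:,:2].astype(np.float32); r=cv2.minAreaRect(X*1000); print(r)
E
```

```text
table z 0.0005043317460766577
plate z 0.0647104378388948
plate rect mm ((546.0109252929688, -105.01382446289062), (165.2119903564453, 110.24415588378906), 27.66359519958496) [[ 447.3  -94.5]
 [ 498.4 -192.2]
 [ 644.8 -115.5]
 [ 593.6  -17.8]]
barrel top 247 [195.19838057 209.0242915 ] [0.51061107 0.14651435 0.054     ] ((510.4944763183594, 146.60305786132812), 22.16134262084961)
2 [185 197  28  28 619] [198.29563813 210.54927302]
flange ((512.28076171875, 146.14862060546875), 36.43256378173828) ((512.1743774414062, 146.0240936279297), (70.21438598632812, 70.50861358642578), 159.93589782714844)
side table 0.00027093299099188685
side plate z 0.06432383296330862
((589.8685913085938, -88.52445983886719), (272.416748046875, 134.49087524414062), 20.572843551635742)
```

jog_arm:
  motion: "0 -7 0 -0.0145 0 0.0395 -1;0 -14.3 0 -0.029 0 0.079 -1;0 -14.3 0 -0.0435 0 0.1185 -1;0 -14.3 0 -0.058 0 0.158 -1;0 -14.3 0 -0.0725 0 0.1975 -1;0 -14.3 0 -0.087 0 0.237 -1;0 -14.3 0 -0.1015 0 0.2765 -1;0 -14.3 0 -0.116 0 0.316 -1;0 -14.3 0 -0.1305 0 0.3555 -1;0 -14.3 0 -0.145 0 0.395 -1"

```text
t: 0.98
position: [0.4982, -0.4016, 0.2921]
eef_rot: [-1.399, 0.848, -0.848]
wrist_force: [0.5, -0.4, 0.1]
gripper_width: 0.0872
```

```bash
cat >> h.py <<'E'
from scipy.spatial.transform import Rotation as Ro
def to(target,yaw_deg):
    """shift along tool axes + turn to have grasp point at target, tool z horizontal at yaw"""
    s=robot.sense(); M=Ro.from_rotvec(s["eef_rot"]).as_matrix()
    z=np.array([np.cos(np.radians(yaw_deg)),np.sin(np.radians(yaw_deg)),0]); y=np.array([0,0,-1.]); x=np.cross(y,z)
    D=np.c_[x,y,z]; tcp=np.asarray(target)-0.051*y
    print("turn deg",np.degrees(Ro.from_matrix(M.T@D).as_rotvec()).round(2),"shift",(M.T@(tcp-s["position"])).round(4),"grasp now",(s["position"]+0.051*M[:,1]).round(4),"F",np.round(s["wrist_force"],2),"w",round(float(s["gripper_width"]),4),"t",round(float(s["t"]),2))
E
python3 - <<'E'
from h import *
s=robot.sense(); M=Ro.from_rotvec(s["eef_rot"]).as_matrix()
c=dict(np.load("pics/wrist0.npz")); print("cam", -c["R"].T@c["t"])
print(np.degrees(np.arctan2(M[1,2],M[0,2])), s["joints"].round(3))
to([.5,-.25,.25],27.66)
to([.511,.1463,.15],27.66)
E
```

```text
cam [ 0.21501241 -0.61493601  0.38411038]
27.569389021075335 [ 0.895  0.318 -0.327  1.469  0.103  1.371 -0.526]
turn deg [ 0.02 -0.09 -0.  ] shift [-0.1336 -0.0089  0.0717] grasp now [ 0.4982 -0.4016  0.2411] F [ 0.45 -0.42  0.07] w 0.0872 t 0.98
turn deg [ 0.02 -0.09 -0.  ] shift [-0.4798  0.0911  0.2649] grasp now [ 0.4982 -0.4016  0.2411] F [ 0.45 -0.42  0.07] w 0.0872 t 0.98
```

```bash
python3 - <<'E'
from h import *
to([.461,-.150,.16],27.66)
E
```

```text
turn deg [ 0.02 -0.09 -0.  ] shift [-0.2403  0.0811  0.0835] grasp now [ 0.4982 -0.4016  0.2411] F [ 0.45 -0.42  0.07] w 0.0872 t 0.98
```

jog_arm:
  motion: "0 0 0 -0.03 0.01 0.01 -1;0 0 0 -0.06 0.02 0.021 -1;0 0 0 -0.09 0.03 0.031 -1;0 0 0 -0.12 0.04 0.042 -1;0 0 0 -0.15 0.05 0.052 -1;0 0 0 -0.18 0.06 0.062 -1;0 0 0 -0.21 0.07 0.073 -1;0 0 0 -0.24 0.081 0.0835 -1;0 0 0 -0.24 0.081 0.0835 -1;0 0 0 -0.24 0.081 0.0835 -1"

```text
t: 1.82
position: [0.4593, -0.1497, 0.2107]
eef_rot: [-1.401, 0.846, -0.844]
wrist_force: [0.4, -0.3, 0.7]
gripper_width: 0.0872
```

```bash
python3 - <<'E'
from h import *
c=grab("wrist","w1"); np.savez("pics/w1.npz",**c)
im=cv2.imread("pics/w1.png"); cv2.imwrite("pics/w1c.png",cv2.resize(im[0:300,60:460],(800,600),interpolation=cv2.INTER_CUBIC))
E
```

```text
(no output)
```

View pics/w1c.png

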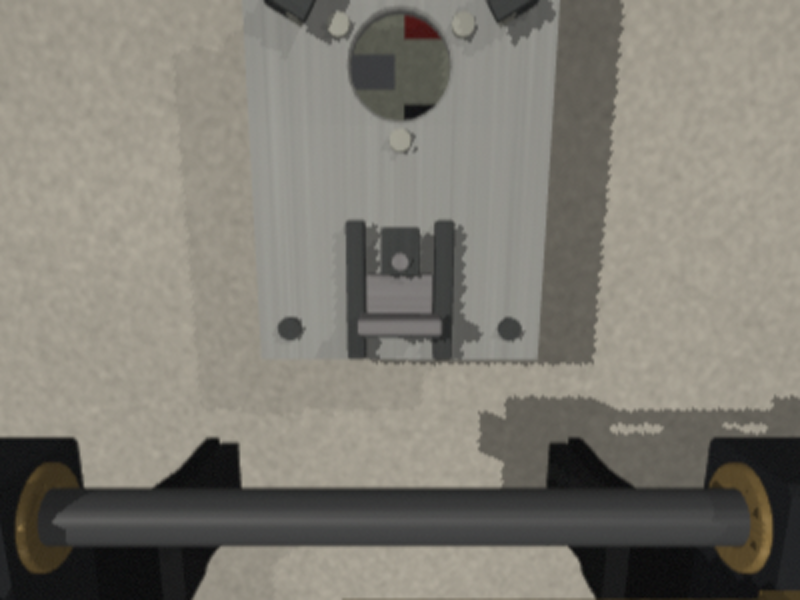

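```bash
python3 - <<'E'
from h import *
c=dict(np.load("pics/w1.npz")); im=c["pixels"]
hsv=cv2.cvtColor(im,cv2.COLOR_RGB2HSV)
pts=[]
for (x,y) in [(340,24),(463,24),(400,141)]:
    u,v=x/2+60,y/2; u0,v0=int(u)-9,max(0,int(v)-9)
    p=im[v0:v0+19,u0:u0+19].astype(int).sum(2); thr=(np.median(p)+p.max())/2
    m=(p>thr).astype(np.uint8); n,l,st,ce=cv2.connectedComponentsWithStats(m); k=1+np.argmax(st[1:,4])
    uv=ce[k]+[u0,v0]; pts.append(uv); print(uv,st[k])
R=ray(c,pts,.067)[:,:2]*1000; print(R.round(1))
ax=R.mean(0); mid=(R[0]+R[1])/2; d=mid-R[2]; yaw=np.degrees(np.arctan2(d[1],d[0]))
print("axis",ax,"yaw",yaw,"radii",np.linalg.norm(R-ax,axis=1))
e=R[0]-R[1]; print("yaw2",np.degrees(np.arctan2(e[1],e[0]))-90)
th=np.radians(yaw); A=np.array([[np.cos(th),np.sin(th)],[-np.sin(th),np.cos(th)]])
# tab: top face z=.064+.0265=.0905
for n,(x,y),z in [("tab L far",(358,320),.0905),("tab R far",(442,320),.0905),("tab near",(400,336),.0905),("tab far",(400,319),.0905),("pad lip end",(400,228),.077),("plate end",(400,360),.064),("hole",(400,65),.064)]:
    print(n,(A@(ray(c,[(x/2+60,y/2)],z)[0,:2]*1000-ax)).round(1))
W=cloud(c)
for y in range(215,350,6):
    w=W[y//2,260]; print(y//2,(A@(w[:2]*1000-ax)).round(1),(w[2]*1000).round(1))
E
```

```text
[232.27559055   9.77952756] [  4   0  15  14 127]
[288.03571429  12.10714286] [ 4  5  5  9 28]
[259.06493506  69.1038961 ] [ 4  3  9 11 77]
[[ 571.4  -69.8]
 [ 588.1 -104.5]
 [ 546.2 -104. ]]
axis [568.58685297 -92.78039577] yaw 26.707057506481885 radii [23.16470647 22.76929464 25.03731106]
yaw2 25.62775918503597
tab L far [-87.6  12.9]
tab R far [-87.1 -16.4]
tab near [-93.   -1.8]
tab far [-87.   -1.7]
pad lip end [-56.3  -1.2]
plate end [-107.5   -2.5]
hole [-0.3 -0.2]
107 [-51.3  -1.3] 64.0
110 [-53.5  -1.3] 64.7
113 [-55.6  -1.2] 76.2
116 [-57.7  -1.3] 76.8
119 [-59.8  -1.3] 76.7
122 [-61.9  -1.3] 76.9
125 [-64.   -1.4] 77.5
128 [-66.1  -1.4] 78.7
131 [-68.2  -1.5] 78.6
134 [-70.2  -1.5] 79.7
137 [-72.9  -1.6] 72.3
140 [-75.1  -1.7] 73.1
143 [-77.3  -1.7] 72.6
146 [-79.5  -1.8] 73.1
149 [-81.8  -1.8] 72.6
152 [-83.9  -1.8] 73.8
155 [-86.3  -1.9] 72.7
158 [-86.3  -1.7] 88.4
161 [-88.1  -1.7] 90.4
164 [-90.2  -1.8] 90.6
167 [-92.6  -1.9] 88.8
170 [-99.3  -2.3] 64.9
173 [-101.8   -2.3] 64.0
```

```bash
python3 - <<'E'
from h import *
c=dict(np.load("pics/w1.npz")); im=c["pixels"][:,:,::-1]
cv2.imwrite("pics/w1d.png",cv2.resize(im[0:90,210:310],(800,720)[0:2],interpolation=cv2.INTER_CUBIC)[:600])
cv2.imwrite("pics/w1e.png",cv2.resize(im[105:185,220:300],(600,600),interpolation=cv2.INTER_CUBIC))
E
```

```text
(no output)
```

View pics/w1d.png

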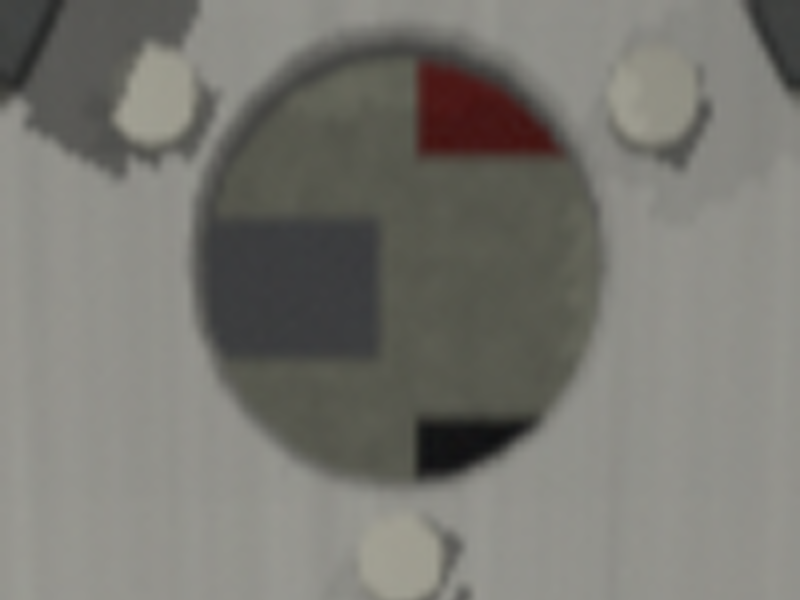

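View pics/w1e.png

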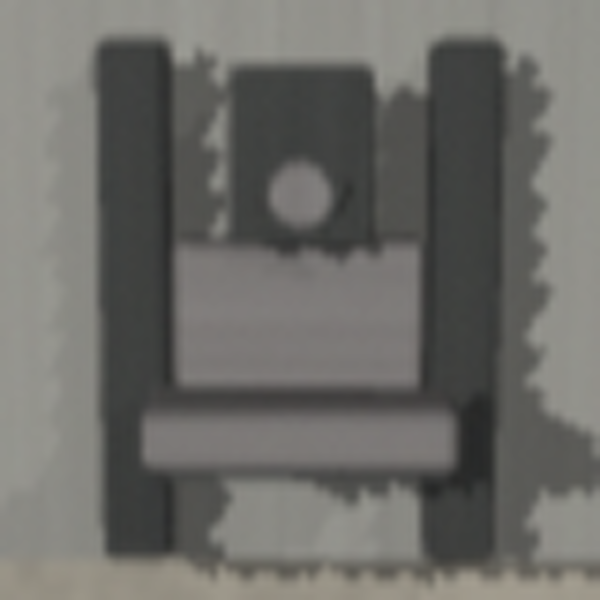

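```bash
python3 - <<'E'
from h import *
c=dict(np.load("pics/w1.npz"))
f=lambda x,y:(210+x/8-.5,y/8-.5); g=lambda x,y:(220+x/7.5-.5,105+y/7.5-.5)
R=ray(c,[f(157,97),f(655,97),f(402,556)],.067)[:,:2]*1000
ax=R.mean(0); d=(R[0]+R[1])/2-R[2]; e=R[0]-R[1]
print(R,ax,np.linalg.norm(R-ax,axis=1),np.degrees(np.arctan2(d[1],d[0])),np.degrees(np.arctan2(e[1],e[0]))-90)
print("hole",ray(c,[f(399,257)],.064)*1000)
T=ray(c,[g(143,470),g(457,470),g(143,405),g(457,405)],.0905)[:,:2]*1000
e=T[0]-T[1];print("tab",T,np.linalg.norm(e),"yaw",np.degrees(np.arctan2(e[1],e[0]))-90)
yaw=np.radians(27.6);A=np.array([[np.cos(yaw),np.sin(yaw)],[-np.sin(yaw),np.cos(yaw)]])
print((T-ax)@A.T,"lip",A@(ray(c,[g(302,66)],.077)[0,:2]*1000-ax))
to([.511,.1463,.15],27.6)
E
```

```text
[[ 569.40863125  -68.37810162]
 [ 589.43337434 -106.41062552]
 [ 546.51270844 -104.43727801]] [568.45157134 -93.07533505] [24.71577032 24.86093379 24.70642534] 27.379239217064537 27.76753541860178
hole [[568.66349993 -92.43754393  64.        ]]
tab [[ 479.82273315 -122.63012241]
 [ 493.52677597 -148.67334353]
 [ 485.28325834 -119.85866579]
 [ 498.88885717 -145.71384366]] 29.428730108281023 yaw 27.753517279237244
[[-92.23580943  14.86983099]
 [-92.15695872 -14.55879349]
 [-86.1126676   14.79606609]
 [-86.03393862 -14.42030506]] lip [-5.55955156e+01  2.24793188e-02]
turn deg [0.03 0.05 0.03] shift [-0.24    0.0099  0.1836] grasp now [ 0.4597 -0.1516  0.1602] F [ 0.03  0.2  -0.39] w 0.0869 t 1.87
```

jog_arm:
  motion: "0 0 0 -0.03 0.001 0.01 -1;0 0 0 -0.06 0.002 0.02 -1;0 0 0 -0.09 0.003 0.03 -1;0 0 0 -0.12 0.004 0.04 -1;0 0 0 -0.15 0.005 0.05 -1;0 0 0 -0.18 0.006 0.06 -1;0 0 0 -0.21 0.007 0.07 -1;0 0 0 -0.24 0.008 0.08 -1;0 0 0 -0.24 0.01 0.084 -1;0 0 0 -0.24 0.01 0.084 -1"

```text
t: 2.7
position: [0.4242, 0.1006, 0.2017]
eef_rot: [-1.399, 0.845, -0.847]
wrist_force: [-0.9, -1.1, -0.4]
gripper_width: 0.0873
```

```bash
python3 - <<'E'
from h import *
c=grab("wrist","w2"); np.savez("pics/w2.npz",**c)
im=cv2.imread("pics/w2.png"); cv2.imwrite("pics/w2c.png",cv2.resize(im[0:300,60:460],(800,600),interpolation=cv2.INTER_CUBIC))
to([.511,.1463,.04],27.6)
E
```

```text
turn deg [-0.03 -0.04  0.02] shift [-0.0016  0.1106  0.0988] grasp now [0.4242 0.0992 0.1506] F [ 0.24 -0.68  0.28] w 0.0869 t 2.75
```

View pics/w2c.png

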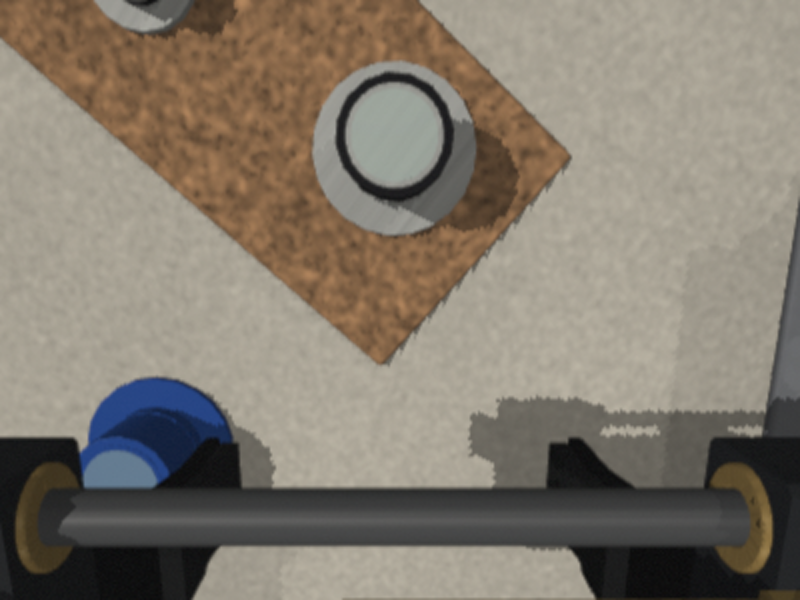

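```bash
python3 - <<'E'
from h import *
c=dict(np.load("pics/w2.npz")); hsv=cv2.cvtColor(c["pixels"],cv2.COLOR_RGB2HSV)
m=np.zeros((384,512),np.uint8); m[20:125,205:305]=(hsv[20:125,205:305,1]<45)*255
n,l,st,ce=cv2.connectedComponentsWithStats(m); i=l[74,222]; i=l[75,225] if i==0 else i
print(i,st[i])
ct=max(cv2.findContours((l==i).astype(np.uint8),0,1)[0],key=cv2.contourArea)
h=cv2.convexHull(ct)[:,0]
X=(ray(c,h,.009)[:,:2]*1000).astype(np.float32); print("flange",cv2.minEnclosingCircle(X),cv2.fitEllipse(X))
# barrel top: outer dark ring at crop x 335..453, y 72..200
print("barrel",ray(c,[(60+394/2-.5,136/2-.5)],.054)*1000)
E
```

```text
2 [ 216   31   82   87 5558]
flange ((512.09765625, 148.33584594726562), 35.84333419799805) ((512.0565185546875, 148.2936553955078), (71.18091583251953, 71.46366882324219), 128.31503295898438)
barrel [[512.20440395 148.63595476  54.        ]]
```

jog_arm:
  motion: "0 0 0 -0.003 0 0.033 -1;0 0 0 -0.003 0 0.066 -1;0 0 0 -0.003 0 0.1 -1;0 0 0 -0.003 0.02 0.1 -1;0 0 0 -0.003 0.045 0.1 -1;0 0 0 -0.003 0.07 0.1 -1;0 0 0 -0.003 0.09 0.1 -1;0 0 0 -0.003 0.105 0.1 -1;0 0 0 -0.003 0.11 0.1 -1;0 0 0 -0.003 0.11 0.1 -1"

```text
t: 3.58
position: [0.5103, 0.1465, 0.0896]
eef_rot: [-1.401, 0.852, -0.849]
wrist_force: [0.7, 0.8, 0.0]
gripper_width: 0.0871
```

```bash
python3 - <<'E'
from h import *
c=grab("wrist","w3"); c2=grab("side","s3")
im=cv2.imread("pics/w3.png"); cv2.imwrite("pics/w3c.png",cv2.resize(im[100:384,60:460],(800,568)))
im=cv2.imread("pics/s3.png"); cv2.imwrite("pics/s3c.png",cv2.resize(im[160:320,100:300],(750,600)))
to([.512,.1483,.04],27.6)
E
```

```text
turn deg [-0.03 -0.13  0.03] shift [-0.0001  0.0008  0.0007] grasp now [0.5114 0.1479 0.0408] F [-0.08 -0.11  0.84] w 0.0869 t 3.68
```

View pics/w3c.png

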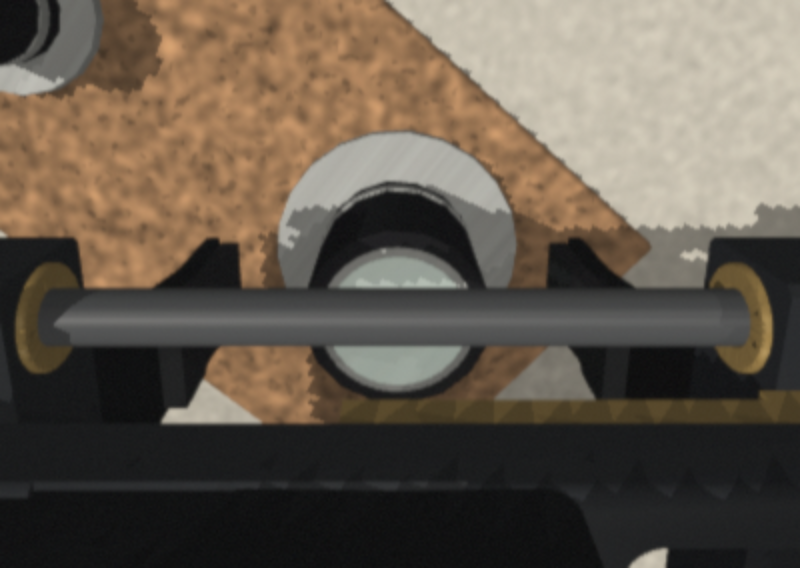

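View pics/s3c.png

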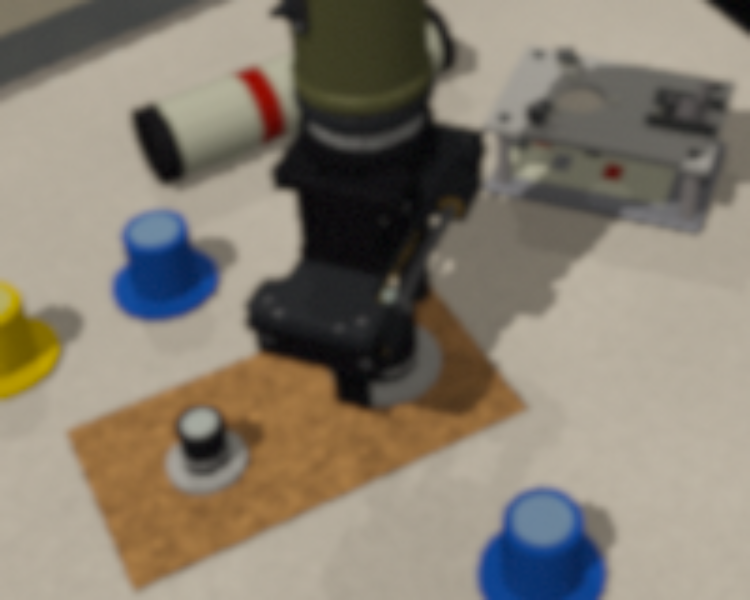

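jog_arm:
  motion: "0 0 0 0 0 0 1;0 0 0 0 0 0 1;0 0 0 0 0 0 1;0 0 0 0 0 0 1;0 0 0 0 0 0 1;0 0 0 0 0 0 1;0 0 0 0 0 0 1;0 0 0 0 0 0 1"
  newtons: 20

```text
t: 4.35
position: [0.5107, 0.1486, 0.0913]
eef_rot: [-1.4, 0.847, -0.848]
wrist_force: [1.1, -0.5, 0.9]
gripper_width: 0.0439
```

```bash
python3 - <<'E'
from h import *
to([.512,.1483,.04],27.6)
E
```

```text
turn deg [-0.   -0.02  0.04] shift [0.0009 0.0003 0.0011] grasp now [0.5107 0.1486 0.0403] F [ 1.1  -0.49  0.93] w 0.0439 t 4.35
```

jog_arm:
  motion: "0 0 0 0 -0.005 0 1;0 0 0 0 -0.015 0 1;0 0 0 0 -0.035 0 1;0 0 0 0 -0.055 0 1;0 0 0 0 -0.075 0 1;0 0 0 0 -0.095 0 1;0 0 0 0 -0.11 0 1;0 0 0 0 -0.11 0 1;0 0 0 0 -0.11 0 1"

```text
t: 5.1
position: [0.5108, 0.1492, 0.2021]
eef_rot: [-1.398, 0.846, -0.849]
wrist_force: [0.3, -0.1, -1.8]
gripper_width: 0.0436
```

```bash
cat >> h.py <<'E'
def avg(n=8,cam="top"):
    P=[];F=[];Q=[]
    for _ in range(n):
        s=robot.sense();P.append(s["position"]);F.append(s["wrist_force"]);Q.append(s["eef_rot"]);robot.read_camera(cam)
    P=np.array(P);F=np.array(F)
    print("pos",P.mean(0).round(4),"sd",P.std(0).round(4),"F",F.mean(0).round(2),"sd",F.std(0).round(2),"rot",np.mean(Q,0).round(4),"t",round(float(s["t"]),2))
    return P.mean(0),F.mean(0),np.mean(Q,0)
E
python3 - <<'E'
from h import *
P,F,Q=avg(8)
M=Ro.from_rotvec(Q).as_matrix();print(np.degrees(np.arctan2(M[1,2],M[0,2])),M[:,1])
c=grab("wrist","w4");np.savez("pics/w4.npz",**c)
im=cv2.imread("pics/w4.png"); cv2.imwrite("pics/w4c.png",cv2.resize(im[100:384,60:460],(800,568)))
E
```

```text
pos [0.5099 0.1488 0.2005] sd [0.0003 0.0002 0.0007] F [ 0.16  0.17 -1.64] sd [0.48 0.75 0.38] rot [-1.4003  0.8486 -0.847 ] t 5.45
27.587614203208716 [-1.33491641e-03 -3.05241942e-04 -9.99999062e-01]
```

View pics/w4c.png

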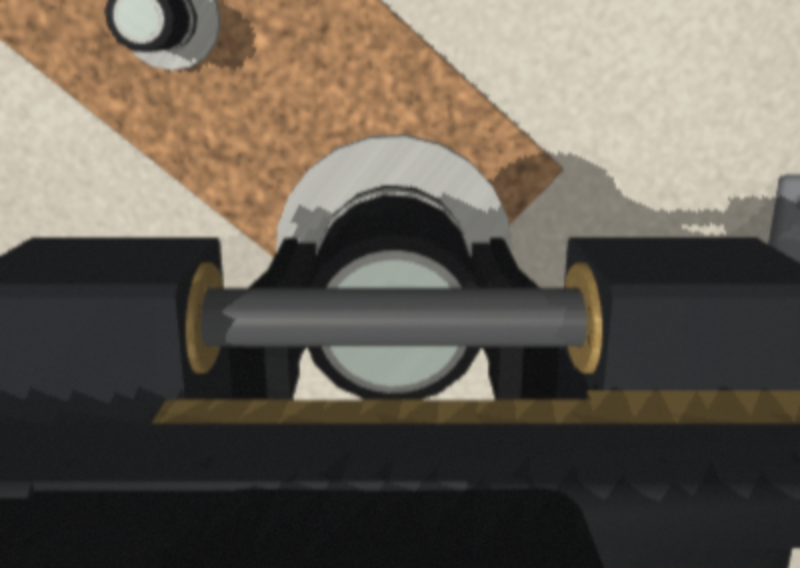

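```bash
python3 - <<'E'
from h import *
from scipy.optimize import least_squares
c=dict(np.load("pics/w4.npz")); hsv=cv2.cvtColor(c["pixels"],cv2.COLOR_RGB2HSV)
P=np.array([.5099,.1488,.2005]); th=np.radians(27.59); tz=np.array([np.cos(th),np.sin(th)]);tx=np.array([np.sin(th),-np.cos(th)])
# flange arc: per column first grey row below cork
m=(hsv[...,1]<60)&(hsv[...,2]>90)
pts=[]
for u in range(205,305):
    v=np.argmax(m[150:215,u]) +150
    pts.append((u,v))
pts=np.array(pts,float); print(pts[::10].astype(int).tolist())
pts=pts[(pts[:,0]>215)&(pts[:,0]<300)&(pts[:,1]>160)]
X=ray(c,pts-[0,.5],.119)[:,:2]*1000
f=lambda p:np.linalg.norm(X-p[:2],axis=1)-36
r=least_squares(f,[512,150],loss="soft_l1",f_scale=.3); print(r.x,np.abs(r.fun).max()); d=r.x-P[:2]*1000; print("rel tool z",d@tz,"tool x",d@tx)
b=ray(c,[(60+395/2-.5,100+(322)/2-.5)],.164)[0,:2]*1000-P[:2]*1000; print("barrel",b@tz,b@tx)
E
```

```text
[[205, 196], [215, 184], [225, 176], [235, 172], [245, 168], [255, 168], [265, 168], [275, 171], [285, 175], [295, 181]]
[510.57947282 151.36354643] 0.6686171230085804
rel tool z 1.789490553896648 tool x -1.9573393131298091
barrel 2.113561883616324 -1.6308580550767615
```

jog_arm:
  motion: "0 0 0 0.012 0 -0.004 1;0 0 0 0.036 0 -0.011 1;0 0 0 0.07 0 -0.021 1;0 0 0 0.104 0 -0.032 1;0 0 0 0.138 0 -0.042 1;0 0 0 0.172 0 -0.053 1;0 0 0 0.206 0 -0.063 1;0 0 0 0.23 0 -0.071 1;0 0 0 0.242 0 -0.0745 1;0 0 0 0.242 0 -0.0745 1"

```text
t: 6.38
position: [0.5565, -0.104, 0.2007]
eef_rot: [-1.398, 0.852, -0.852]
wrist_force: [-0.6, 0.0, -2.1]
gripper_width: 0.0437
```

```bash
python3 - <<'E'
from h import *
P,F,Q=avg(8)
c=grab("wrist","w5");np.savez("pics/w5.npz",**c)
im=cv2.imread("pics/w5.png"); cv2.imwrite("pics/w5c.png",cv2.resize(im[40:340,60:460],(800,600)))
c=grab("side","s5");im=cv2.imread("pics/s5.png"); cv2.imwrite("pics/s5c.png",cv2.resize(im[130:250,190:350],(800,600)))
E
```

```text
pos [ 0.5564 -0.0989  0.2011] sd [0.0001 0.0022 0.0002] F [-0.1   0.3  -1.45] sd [0.47 0.44 0.46] rot [-1.3991  0.8473 -0.8463] t 6.73
```

View pics/w5c.png

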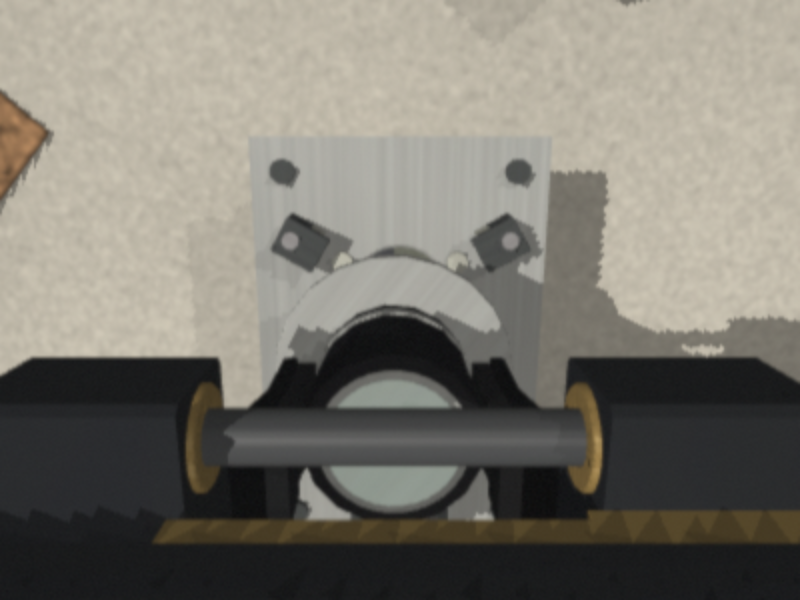

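View pics/s5c.png

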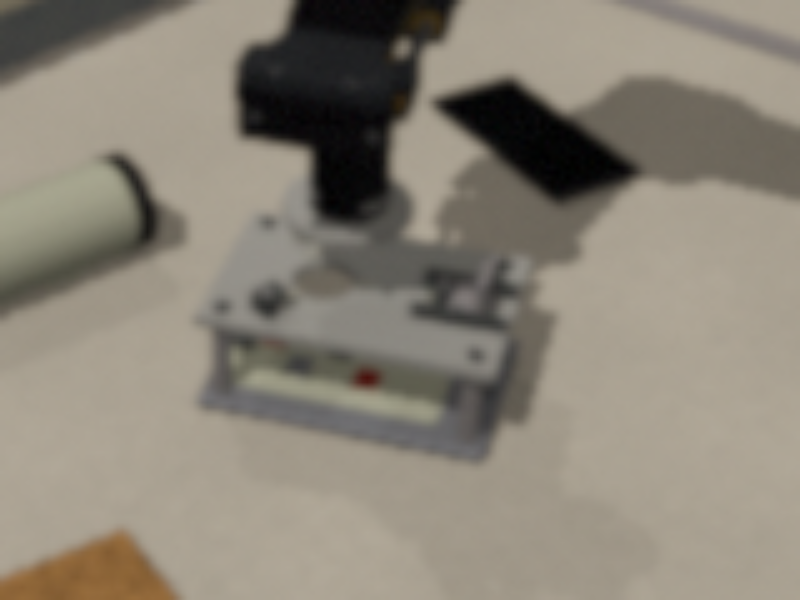

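```bash
python3 - <<'E'
from h import *
from scipy.optimize import least_squares
c=dict(np.load("pics/w5.npz"))
P,F,Q=avg(6); M=Ro.from_rotvec(Q).as_matrix(); tz=M[:2,2];tx=M[:2,0]
g=lambda x,y:(60+x/2-.5,40+y/2-.5)
T=lambda p,z:np.array([(q@tz,q@tx) for q in ray(c,p,z)[:,:2]*1000-P[:2]*1000])
K=T([g(250,137),g(551,137)],.064); print("plate corners (z,x)",K, "axis: z",K[:,0].mean()-59,"x",K[:,1].mean(),"width",K[1,1]-K[0,1],"tilt deg",np.degrees((K[1,0]-K[0,0])/110))
print("holes",T([g(283,172),g(519,172)],.064))
print("jaw screws",T([g(290,241),g(511,241)],.077))
print("rests",T([g(343,261),g(458,261)],.067))
pts=[g(x,y) for x,y in [(300,322),(320,296),(345,273),(370,260),(395,256),(420,259),(450,272),(475,292),(497,322)]]
X=T(pts,.119)
r=least_squares(lambda p:np.linalg.norm(X-p,axis=1)-36,[2,0]);print("flange (z,x)",r.x,r.fun.round(1))
r=least_squares(lambda p:np.linalg.norm(X-p[:2],axis=1)-p[2],[2,0,36]);print("flange free",r.x)
print("barrel",T([g(393,441)],.164))
E
```

```text
pos [ 0.5565 -0.0997  0.2013] sd [0.     0.0003 0.    ] F [-0.06  0.12 -1.83] sd [0.42 0.5  0.54] rot [-1.3995  0.8473 -0.8474] t 7.13
plate corners (z,x) [[ 71.75125047 -55.01976084]
 [ 71.87092641  53.9735089 ]] axis: z 12.811088441361818 x -0.5231259686884187 width 108.99326973406178 tilt deg 0.062335693575238535
holes [[ 59.36910502 -43.62855181]
 [ 59.45902225  43.03274747]]
jaw screws [[ 35.87032484 -39.92254139]
 [ 35.94225434  38.83690424]]
rests [[ 26.79580317 -22.01343975]
 [ 26.83366743  21.21476781]]
flange (z,x) [ 0.48046304 -1.46596873] [-1.8 -1.5  0.1  1.3  1.5  1.1 -0.  -1.1 -1.9]
flange free [ 6.28195179 -1.50550923 31.19280523]
barrel [[ 2.31698137 -3.16916299]]
```

jog_arm:
  motion: "0 0 0 0.001 0.004 -0.001 1;0 0 0 0.001 0.012 -0.001 1;0 0 0 0.001 0.02 -0.001 1;0 0 0 0.001 0.028 -0.001 1;0 0 0 0.001 0.032 -0.001 1;0 0 0 0.001 0.032 -0.001 1;0 0 0 0.001 0.032 -0.001 1"

```text
t: 7.77
position: [0.5558, -0.1013, 0.1687]
eef_rot: [-1.399, 0.848, -0.847]
wrist_force: [1.1, 0.5, -1.1]
gripper_width: 0.0434
```

```bash
python3 - <<'E'
from h import *
P,F,Q=avg(4)
c=grab("wrist","w6");np.savez("pics/w6.npz",**c)
im=cv2.imread("pics/w6.png"); cv2.imwrite("pics/w6c.png",cv2.resize(im[90:300,110:390],(800,600)))
E
```

```text
pos [ 0.5562 -0.1013  0.1693] sd [0.0002 0.     0.0004] F [ 0.24 -0.13 -1.55] sd [0.5  0.48 0.31] rot [-1.3992  0.8476 -0.8477] t 7.92
```

View pics/w6c.png

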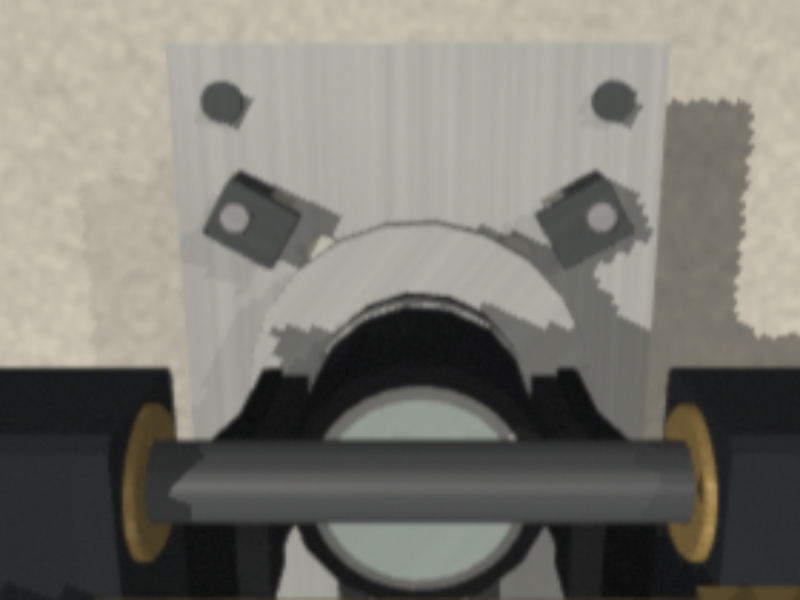

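```bash
python3 - <<'E'
from h import *
from scipy.optimize import least_squares
c=dict(np.load("pics/w6.npz"))
P=np.array([.5562,-.1013,.1693]); M=Ro.from_rotvec([-1.3992,.8476,-.8477]).as_matrix(); tz=M[:2,2];tx=M[:2,0]
k=280/800
g=lambda x,y:(110+x*k-.5,90+y*210/600-.5)
T=lambda p,z:np.array([(q@tz,q@tx) for q in ray(c,p,z)[:,:2]*1000-P[:2]*1000])
K=T([g(166,44),g(669,44)],.064); print("plate", "axis z",K[:,0].mean()-59,"x",K[:,1].mean())
print("jaw screws",T([g(234,217),g(602,216)],.077))
print("lip inner edge mids",T([g(286,242),g(553,241)],.077))
X=T([g(*q) for q in [(345,237),(385,224),(420,221),(460,225),(500,241),(540,275)]],.0878)
r=least_squares(lambda p:np.linalg.norm(X-p,axis=1)-36,[2,0]);print("flange (z,x)",r.x,r.fun.round(1))
E
```

```text
plate axis z 13.883470555622068 x -1.984230733179288
jaw screws [[ 37.01192703 -41.32079321]
 [ 37.13632895  37.44367475]]
lip inner edge mids [[ 31.55247226 -30.41094516]
 [ 31.70186968  27.15472361]]
flange (z,x) [ 1.95800239 -2.45592589] [-0.3 -0.   0.   0.3  0.2 -0.4]
```

jog_arm:
  motion: "0 0 0 0.0005 0.003 0 1;0 0 0 0.0005 0.007 0 1;0 0 0 0.0005 0.01 0 1;0 0 0 0.0005 0.012 0 1;0 0 0 0.0005 0.013 0 1;0 0 0 0.0005 0.013 0 1"

```text
t: 8.52
position: [0.556, -0.1018, 0.1558]
eef_rot: [-1.4, 0.848, -0.847]
wrist_force: [-0.3, 0.4, -2.2]
gripper_width: 0.044
```

jog_arm:
  motion: "0 0 0 0 0.0005 0 1;0 0 0 0 0.001 0 1;0 0 0 0 0.001 0 1"

```text
t: 8.77
position: [0.5563, -0.1019, 0.1553]
eef_rot: [-1.399, 0.848, -0.848]
wrist_force: [-0.5, -0.3, -1.5]
gripper_width: 0.0439
```

jog_arm:
  motion: "0 0 0 0 0.0005 0 1;0 0 0 0 0.0005 0 1"

```text
t: 8.93
position: [0.5563, -0.1019, 0.1548]
eef_rot: [-1.399, 0.848, -0.848]
wrist_force: [-0.1, -0.5, -1.5]
gripper_width: 0.0436
```

jog_arm:
  motion: "0 0 0 0 0.0005 0 1;0 0 0 0 0.0005 0 1"

```text
t: 9.1
position: [0.5564, -0.1019, 0.1543]
eef_rot: [-1.399, 0.848, -0.848]
wrist_force: [-0.4, -0.4, -1.8]
gripper_width: 0.0435
```

jog_arm:
  motion: "0 0 0 0 0.0005 0 1;0 0 0 0 0.0005 0 1"

```text
t: 9.27
position: [0.5564, -0.1018, 0.1543]
eef_rot: [-1.4, 0.847, -0.848]
wrist_force: [-1.9, 0.5, 3.1]
gripper_width: 0.0437
```

jog_arm:
  motion: "0 0 0 0 0.0004 0 1;0 0 0 0 0.0004 0 1"

```text
t: 9.43
position: [0.5564, -0.1018, 0.1542]
eef_rot: [-1.4, 0.847, -0.848]
wrist_force: [-3.7, 0.5, 6.3]
gripper_width: 0.0438
```

jog_arm:
  motion: "0 0 0 0 -0.0005 0 0.6;0 0 0 0 -0.0005 0 -0.2;0 0 0 0 -0.0005 0 -0.2;0 0 0 0 -0.0005 0 -0.2;0 0 0 0 -0.0005 0 -0.2"

```text
t: 9.85
position: [0.5563, -0.1019, 0.1537]
eef_rot: [-1.399, 0.848, -0.848]
wrist_force: [-0.7, 0.2, 0.3]
gripper_width: 0.0513
```

```bash
python3 - <<'E'
from h import *
P,F,Q=avg(4)
print(robot.sense()["gripper_width"])
c=grab("wrist","w7");np.savez("pics/w7.npz",**c)
im=cv2.imread("pics/w7.png"); cv2.imwrite("pics/w7c.png",cv2.resize(im[90:300,110:390],(800,600)))
c=grab("side","s7");im=cv2.imread("pics/s7.png"); cv2.imwrite("pics/s7c.png",cv2.resize(im[150:240,200:320],(800,600),interpolation=cv2.INTER_CUBIC))
E
```

```text
pos [ 0.5563 -0.1019  0.1537] sd [0. 0. 0.] F [-0.19  0.35 -0.27] sd [0.29 0.24 0.37] rot [-1.3993  0.8478 -0.8478] t 10.0
0.05177280384499439
```

View pics/w7c.png

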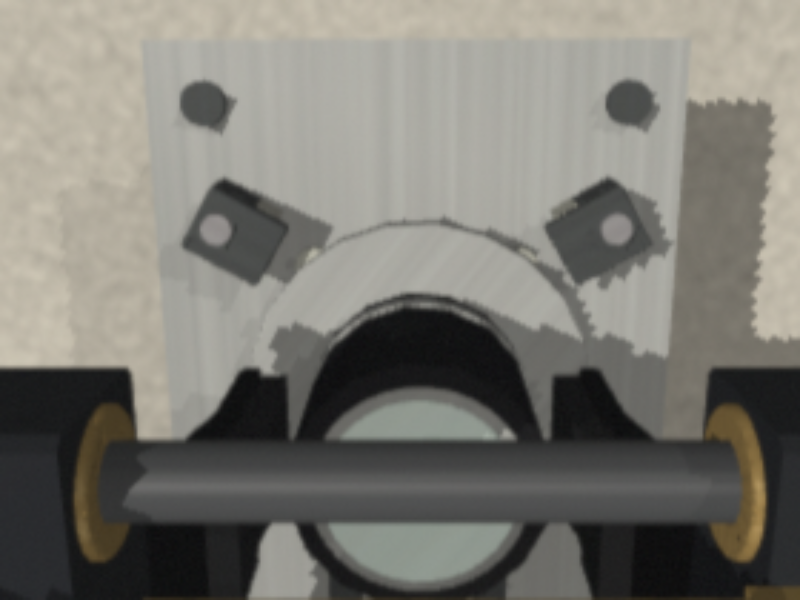

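View pics/s7c.png

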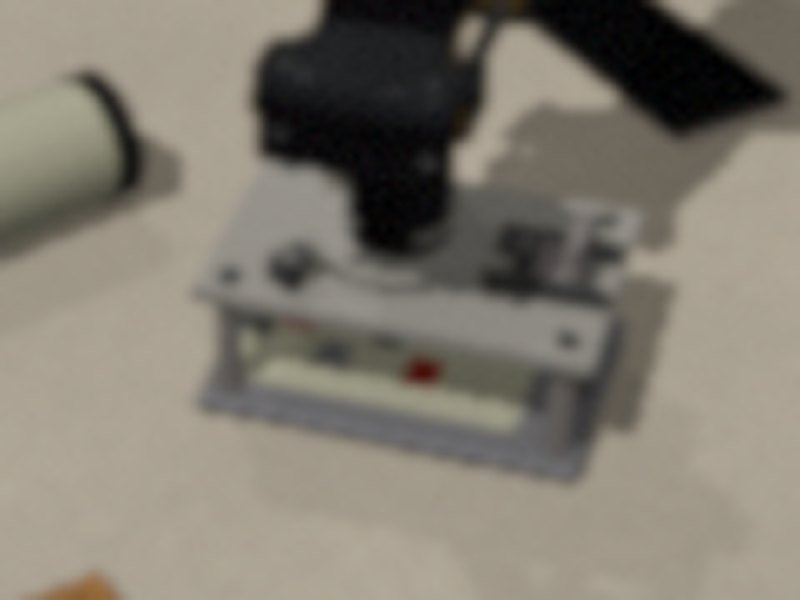

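```bash
python3 - <<'E'
from h import *
from scipy.optimize import least_squares
c=dict(np.load("pics/w7.npz"))
P=np.array([.5563,-.1019,.1537]); M=Ro.from_rotvec([-1.3993,.8478,-.8478]).as_matrix(); tz=M[:2,2];tx=M[:2,0]
k=280/800
g=lambda x,y:(110+x*k-.5,90+y*210/600-.5)
T=lambda p,z:np.array([(q@tz,q@tx) for q in ray(c,p,z)[:,:2]*1000-P[:2]*1000])
K=T([g(143,40),g(690,40)],.064); print("plate axis z",K[:,0].mean()-59,"x",K[:,1].mean())
J=T([g(272,257),g(562,257)],.077);print("lip inner edge mids",J,J.mean(0)-[16.5,0])
X=T([g(*q) for q in [(340,240),(370,228),(420,221),(460,224),(500,238),(540,265),(570,303)]],.072)
r=least_squares(lambda p:np.linalg.norm(X-p,axis=1)-36,[2,0]);print("flange (z,x)",r.x,r.fun.round(1))
D=cloud(c); 
for x,y in [(420,245),(420,270),(330,270),(500,260),(300,300),(560,310),(420,110),(300,130)]:
    u,v=g(x,y); print((x,y),(D[int(v),int(u),2]*1000).round(1))
E
```

```text
plate axis z 14.142979495123456 x -2.4747623561160523
lip inner edge mids [[ 31.55749123 -31.1254141 ]
 [ 31.50159089  26.27646227]] [15.02954106 -2.42447592]
flange (z,x) [ 1.99386238 -1.4995842 ] [ 0.  -0.  -0.1  0.1  0.1  0.1 -0.1]
(420, 245) 71.7
(420, 270) 72.0
(330, 270) 72.6
(500, 260) 72.7
(300, 300) 71.8
(560, 310) 73.0
(420, 110) 64.9
(300, 130) 65.6
```

jog_arm:
  motion: "0 0 0 0 0 0 1;0 0 0 0 0 0 1;0 0 0 0 0 0 1;0 0 0 0 0 0 1;0 0 0 0 0 0 1"
  newtons: 6

```text
t: 10.57
position: [0.5563, -0.1018, 0.1538]
eef_rot: [-1.399, 0.848, -0.848]
wrist_force: [0.3, 0.3, 0.4]
gripper_width: 0.0438
```

jog_arm:
  motion: "0 0 0 0 0 0.001 1;0 0 0 -0.0003 0 0.0025 1;0 0 0 -0.0005 0 0.004 1;0 0 0 -0.0005 0 0.0055 1;0 0 0 -0.0005 0 0.007 1;0 0 0 -0.0005 0 0.0085 1;0 0 0 -0.0005 0 0.0095 1;0 0 0 -0.0005 0 0.01 1;0 0 0 -0.0005 0 0.01 1"

```text
t: 11.32
position: [0.5651, -0.0966, 0.1538]
eef_rot: [-1.399, 0.848, -0.848]
wrist_force: [-1.4, 0.1, 1.0]
gripper_width: 0.0438
```

```bash
python3 - <<'E'
from h import *
P,F,Q=avg(4)
c=grab("wrist","w8");np.savez("pics/w8.npz",**c)
im=cv2.imread("pics/w8.png"); cv2.imwrite("pics/w8c.png",cv2.resize(im[90:300,110:390],(800,600)))
E
```

```text
pos [ 0.5651 -0.0966  0.1538] sd [0. 0. 0.] F [-0.43  0.09  0.62] sd [0.59 0.51 0.58] rot [-1.3991  0.8474 -0.8477] t 11.47
```

View pics/w8c.png

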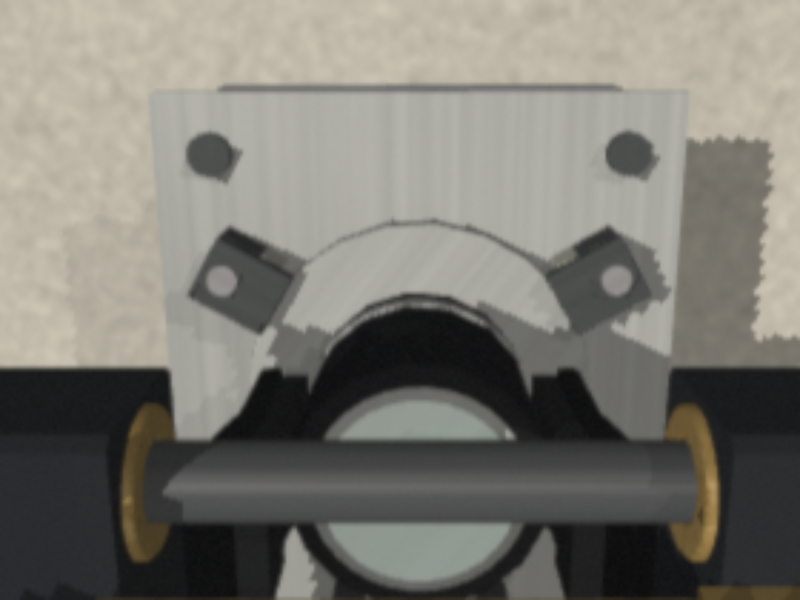

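jog_arm:
  motion: "0 0 0 0 0 0.0005 1;0 0 0 0 0 0.001 1;0 0 0 0 0 0.0015 1;0 0 0 0 0 0.0015 1"

```text
t: 11.9
position: [0.5663, -0.0961, 0.1538]
eef_rot: [-1.399, 0.848, -0.848]
wrist_force: [-0.1, 0.1, 1.0]
gripper_width: 0.0439
```

jog_arm:
  motion: "0 0 0 0 0 0.0004 1;0 0 0 0 0 0.0004 1"

```text
t: 12.07
position: [0.5666, -0.096, 0.1538]
eef_rot: [-1.399, 0.848, -0.848]
wrist_force: [-0.7, -0.0, 0.2]
gripper_width: 0.0437
```

jog_arm:
  motion: "0 0 0 0 0 0.0004 1;0 0 0 0 0 0.0004 1"

```text
t: 12.23
position: [0.567, -0.0957, 0.1538]
eef_rot: [-1.399, 0.848, -0.848]
wrist_force: [-1.0, -0.6, 0.5]
gripper_width: 0.0441
```

jog_arm:
  motion: "0 0 0 0 0 0.0004 1;0 0 0 0 0 0.0004 1"

```text
t: 12.4
position: [0.5674, -0.0955, 0.1538]
eef_rot: [-1.399, 0.848, -0.848]
wrist_force: [-0.4, -1.4, 0.8]
gripper_width: 0.0436
```

jog_arm:
  motion: "0 0 0 0 0 0.0004 1;0 0 0 0 0 0.0004 1"

```text
t: 12.57
position: [0.5678, -0.0953, 0.1538]
eef_rot: [-1.399, 0.848, -0.848]
wrist_force: [-0.9, -0.3, 0.9]
gripper_width: 0.0439
```

jog_arm:
  motion: "0 0 0 0 0 0.0003 1;0 0 0 0 0 0.0003 1"

```text
t: 12.73
position: [0.5678, -0.0953, 0.1538]
eef_rot: [-1.4, 0.848, -0.848]
wrist_force: [-2.0, -1.3, 1.6]
gripper_width: 0.044
```

jog_arm:
  motion: "0 0 0 0 0 0.0003 1;0 0 0 0 0 0.0003 1"

```text
t: 12.9
position: [0.5679, -0.0952, 0.1538]
eef_rot: [-1.4, 0.848, -0.847]
wrist_force: [-2.1, -1.3, 1.8]
gripper_width: 0.0439
```

```bash
python3 - <<'E'
from h import *
P,F,Q=avg(4)
c=grab("wrist","w9");np.savez("pics/w9.npz",**c)
im=cv2.imread("pics/w9.png"); cv2.imwrite("pics/w9c.png",cv2.resize(im[90:300,110:390],(800,600)))
E
```

```text
pos [ 0.568  -0.0952  0.1538] sd [0. 0. 0.] F [-2.36 -1.33  2.26] sd [0.19 0.08 0.43] rot [-1.3998  0.8482 -0.8475] t 13.05
```

View pics/w9c.png

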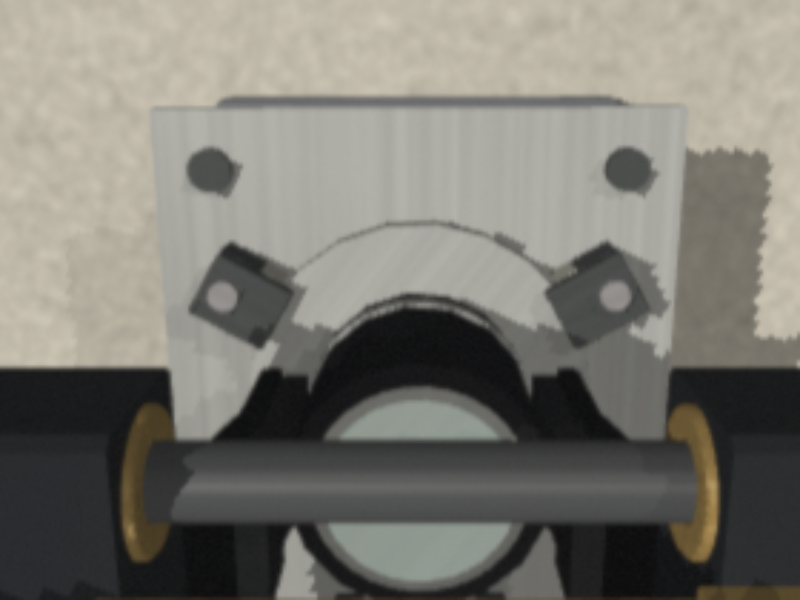

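jog_arm:
  motion: "0 0 0 0 0 -0.0003 0.4;0 0 0 0 0 -0.0005 -0.3;0 0 0 0 0 -0.0005 -0.3;0 0 0 0 0 -0.0005 -0.6;0 0 0 0 0 -0.0005 -0.6"

```text
t: 13.57
position: [0.568, -0.0951, 0.1538]
eef_rot: [-1.399, 0.847, -0.848]
wrist_force: [0.5, -0.1, 0.6]
gripper_width: 0.0622
```

```bash
python3 - <<'E'
from h import *
P,F,Q=avg(4)
print(robot.sense()["gripper_width"])
c=grab("wrist","w10")
im=cv2.imread("pics/w10.png"); cv2.imwrite("pics/w10c.png",cv2.resize(im[90:300,110:390],(800,600)))
c=dict(np.load("pics/w1.npz")); W=cloud(c)
for v in (115,130,145,155,165,172): print(v,[(u,round(float(W[v,u,2])*1000,1)) for u in (236,238,240,280,282,284,250)])
E
```

```text
pos [ 0.568  -0.0951  0.1538] sd [0.0001 0.     0.    ] F [ 0.4  -0.37  0.18] sd [0.46 0.53 0.33] rot [-1.399   0.8472 -0.8478] t 13.72
0.06842989199560402
115 [(236, 73.2), (238, 71.9), (240, 73.3), (280, 72.7), (282, 72.3), (284, 72.7), (250, 77.2)]
130 [(236, 73.4), (238, 72.8), (240, 72.1), (280, 71.5), (282, 71.7), (284, 73.0), (250, 76.5)]
145 [(236, 72.7), (238, 71.2), (240, 73.5), (280, 73.0), (282, 72.2), (284, 73.3), (250, 73.2)]
155 [(236, 73.6), (238, 72.2), (240, 72.7), (280, 72.3), (282, 73.4), (284, 72.4), (250, 73.3)]
165 [(236, 72.3), (238, 72.5), (240, 89.8), (280, 89.9), (282, 71.5), (284, 72.1), (250, 90.0)]
172 [(236, 70.9), (238, 71.7), (240, 73.3), (280, 72.9), (282, 72.2), (284, 73.2), (250, 63.3)]
```

View pics/w10c.png

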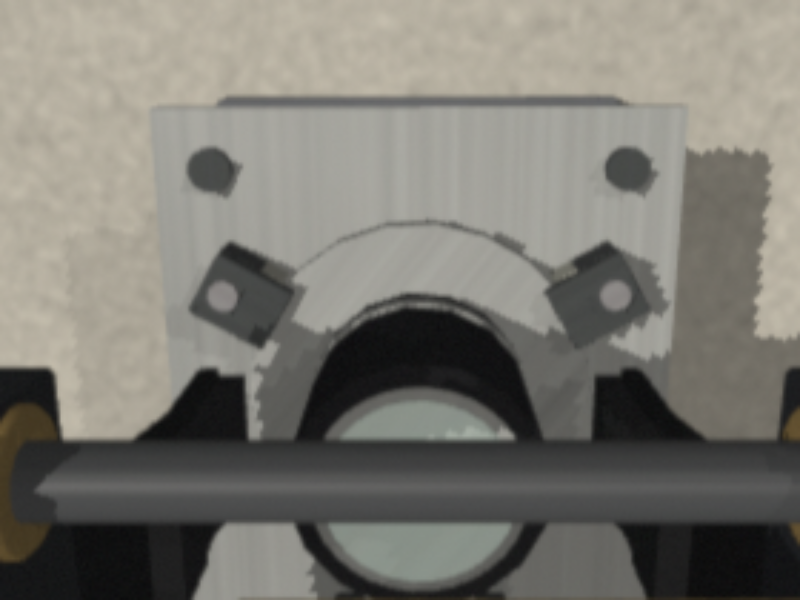

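jog_arm:
  motion: "0 0 0 0 -0.008 0 -0.6;0 0 0 0 -0.025 0 -0.6;0 0 0 0 -0.045 0 -0.6;0 0 0 0 -0.06 0 -0.6;0 0 0 0 -0.07 0 -0.6;0 0 0 0 -0.07 -0.02 1;0 0 0 0 -0.07 -0.05 1;0 0 0 0 -0.07 -0.08 1;0 0 0 0 -0.07 -0.1 1;0 0 0 0 -0.07 -0.11 1"

```text
t: 14.65
position: [0.4679, -0.1479, 0.2238]
eef_rot: [-1.4, 0.851, -0.85]
wrist_force: [0.7, -0.7, 0.5]
gripper_width: 0.0439
```

jog_arm:
  motion: "0 0 0 0 0 0 1;0 0 0 0 0 0 1;0 0 0 0 0 0 1;0 0 0 0 0 0 1;0 0 0 0 0 0 1"

```text
t: 15.07
position: [0.4712, -0.1453, 0.2238]
eef_rot: [-1.399, 0.846, -0.846]
wrist_force: [-0.7, -0.2, 0.3]
gripper_width: 0.0111
```

```bash
python3 - <<'E'
from h import *
P,F,Q=avg(5); print(robot.sense()["gripper_width"])
M=Ro.from_rotvec(Q).as_matrix(); print("yaw",np.degrees(np.arctan2(M[1,2],M[0,2])))
c=grab("wrist","w11");np.savez("pics/w11.npz",**c)
im=cv2.imread("pics/w11.png"); cv2.imwrite("pics/w11c.png",cv2.resize(im[0:300,60:460],(800,600),interpolation=cv2.INTER_CUBIC))
c=grab("side","s11");im=cv2.imread("pics/s11.png"); cv2.imwrite("pics/s11c.png",cv2.resize(im[130:250,200:360],(800,600),interpolation=cv2.INTER_CUBIC))
E
```

```text
pos [ 0.4708 -0.1456  0.2237] sd [0.0002 0.0002 0.    ] F [-0.24 -0.09 -0.03] sd [0.69 0.28 0.29] rot [-1.3992  0.8469 -0.8464] t 15.27
0.0008033690948339675
yaw 27.658838564569617
```

View pics/w11c.png

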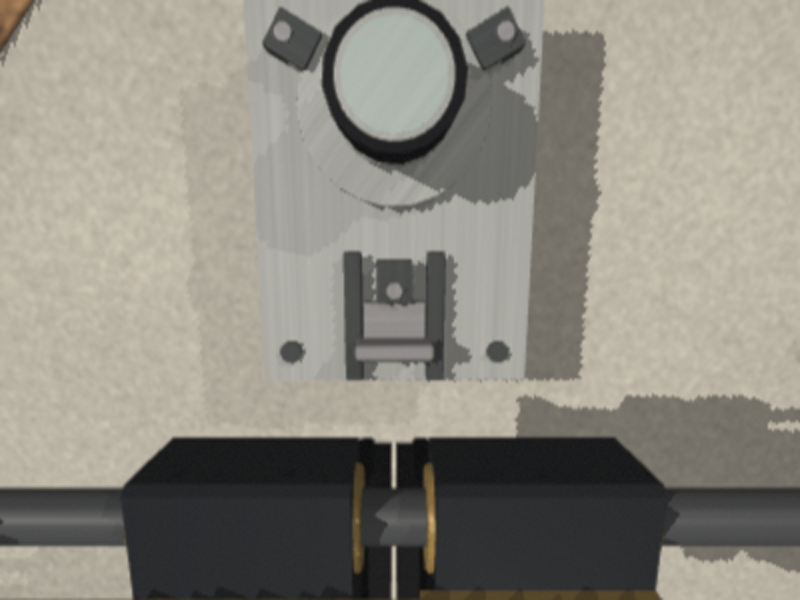

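View pics/s11c.png

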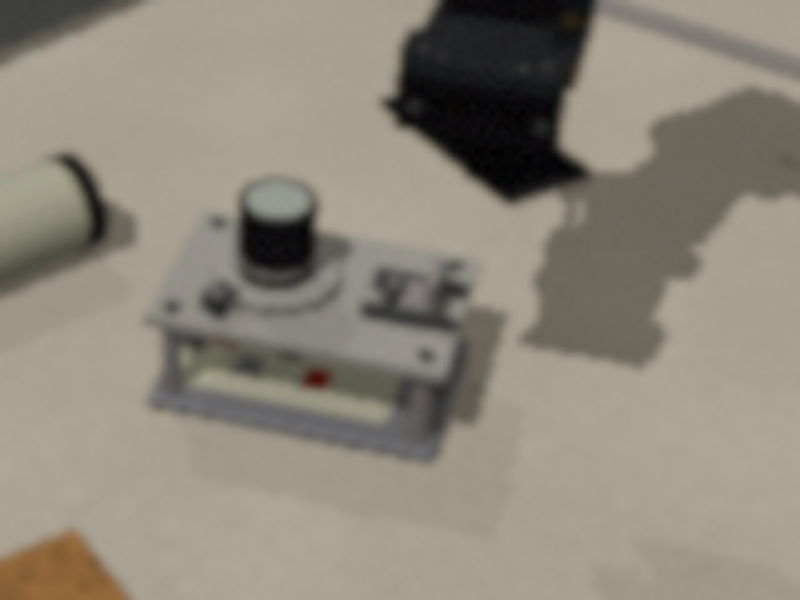

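jog_arm:
  motion: "0 0 0 0 0.015 0 1;0 0 0 0 0.035 0 1;0 0 0 0 0.055 0 1;0 0 0 0 0.068 0 1;0 0 0 0 0.075 0 1;0 0 0 0 0.075 0 1;0 0 0 0 0.075 0 1"
  newtons: 20

```text
t: 16.0
position: [0.4705, -0.1462, 0.1491]
eef_rot: [-1.399, 0.848, -0.848]
wrist_force: [0.3, -0.2, -0.2]
gripper_width: 0.0006
```

```bash
python3 - <<'E'
from h import *
P,F,Q=avg(5)
c=grab("wrist","w12");np.savez("pics/w12.npz",**c)
im=cv2.imread("pics/w12.png"); cv2.imwrite("pics/w12c.png",cv2.resize(im[80:320,90:410],(800,600),interpolation=cv2.INTER_CUBIC))
c=grab("side","s12");im=cv2.imread("pics/s12.png"); cv2.imwrite("pics/s12c.png",cv2.resize(im[150:240,200:320],(800,600),interpolation=cv2.INTER_CUBIC))
E
```

```text
pos [ 0.4709 -0.1464  0.1497] sd [0.0002 0.0001 0.0003] F [-0.39 -0.03  0.04] sd [0.45 0.44 0.31] rot [-1.3991  0.8466 -0.8489] t 16.2
```

View pics/w12c.png

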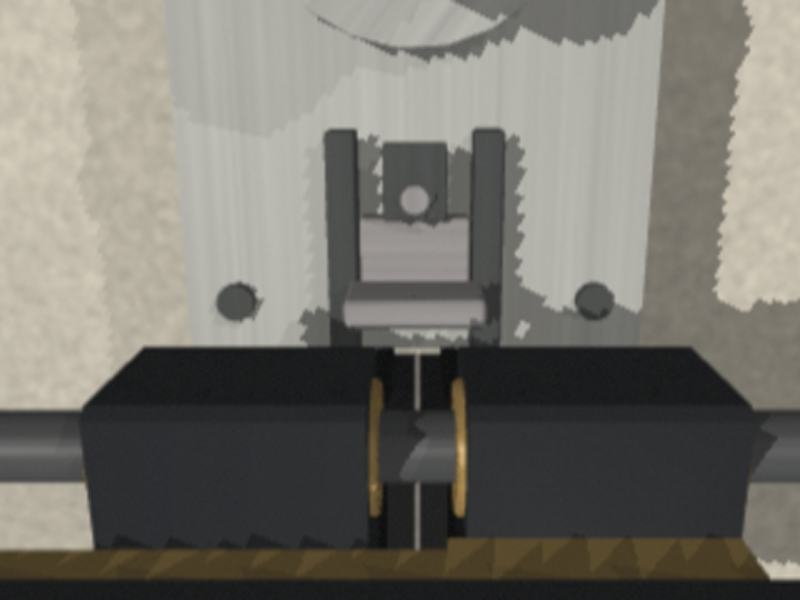

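View pics/s12c.png

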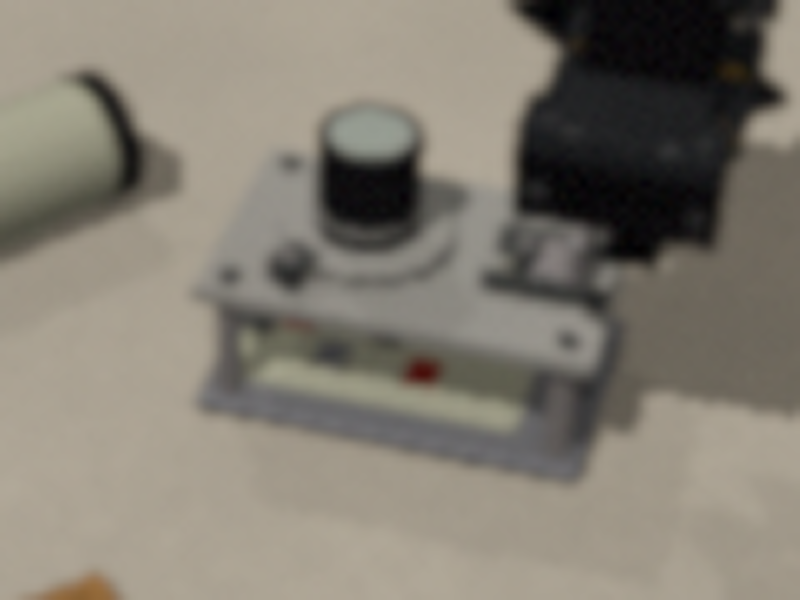

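jog_arm:
  motion: "0 0 0 0 0 0.002 1;0 0 0 0 0 0.004 1;0 0 0 0 0 0.006 1;0 0 0 0 0 0.007 1;0 0 0 0 0 0.007 1"

```text
t: 16.77
position: [0.4768, -0.1427, 0.1488]
eef_rot: [-1.399, 0.847, -0.847]
wrist_force: [-0.0, -0.6, 0.3]
gripper_width: 0.0005
```

jog_arm:
  motion: "0 0 0 0 0 0.001 1;0 0 0 0 0 0.002 1;0 0 0 0 0 0.002 1"

```text
t: 17.02
position: [0.4777, -0.1424, 0.1487]
eef_rot: [-1.4, 0.849, -0.847]
wrist_force: [-3.4, -0.9, 1.8]
gripper_width: 0.0005
```

jog_arm:
  motion: "0 0 0 0 0 0.001 1;0 0 0 0 0 0.002 1;0 0 0 0 0 0.002 1"

```text
t: 17.27
position: [0.479, -0.1417, 0.1487]
eef_rot: [-1.401, 0.85, -0.847]
wrist_force: [-4.9, -1.4, 3.5]
gripper_width: 0.0001
```

jog_arm:
  motion: "0 0 0 0 0 0.001 1;0 0 0 0 0 0.002 1;0 0 0 0 0 0.002 1"

```text
t: 17.52
position: [0.481, -0.1406, 0.1487]
eef_rot: [-1.401, 0.849, -0.847]
wrist_force: [-4.2, -2.0, 3.2]
gripper_width: 0.0002
```

jog_arm:
  motion: "0 0 0 0 0 0.0015 1;0 0 0 0 0 0.003 1;0 0 0 0 0 0.0045 1;0 0 0 0 0 0.006 1;0 0 0 0 0 0.0075 1;0 0 0 0 0 0.009 1;0 0 0 0 0 0.0105 1;0 0 0 0 0 0.012 1;0 0 0 0 0 0.013 1;0 0 0 0 0 0.013 1"

```text
t: 18.35
position: [0.4928, -0.1344, 0.1486]
eef_rot: [-1.4, 0.849, -0.847]
wrist_force: [-4.7, -1.9, 2.2]
gripper_width: 0.0004
```

```bash
python3 - <<'E'
from h import *
P,F,Q=avg(5)
tz=np.array([.886,.463]);print("travel",(P[:2]-[.4709,-.1464])@tz*1000,"push",-F[:2]@tz)
c=grab("wrist","w13");np.savez("pics/w13.npz",**c)
im=cv2.imread("pics/w13.png"); cv2.imwrite("pics/w13c.png",cv2.resize(im[60:300,90:410],(800,600),interpolation=cv2.INTER_CUBIC))
E
```

```text
pos [ 0.4928 -0.1344  0.1487] sd [0. 0. 0.] F [-4.94 -1.81  2.61] sd [0.37 0.4  0.4 ] rot [-1.4001  0.8488 -0.8473] t 18.55
travel 24.90481652939544 push 5.215659584594946
```

View pics/w13c.png

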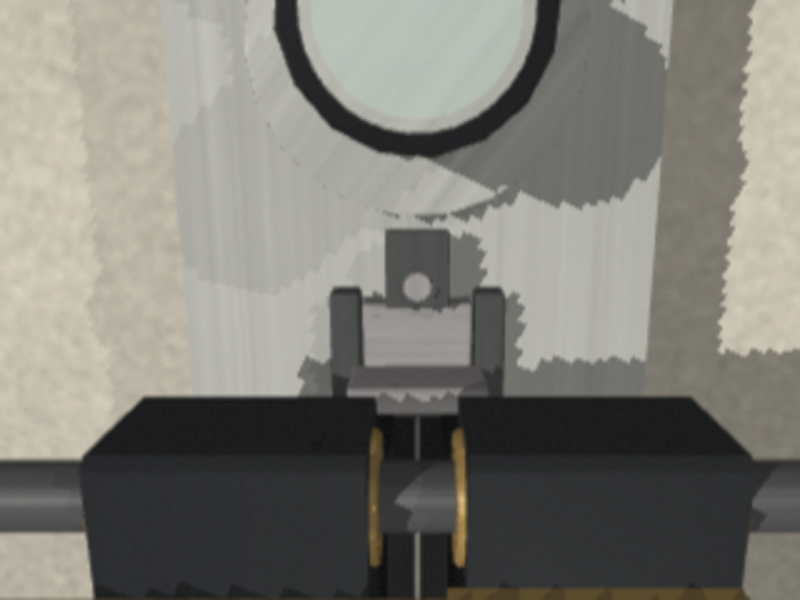

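jog_arm:
  motion: "0 0 0 0 0 0.0008 1;0 0 0 0 0 0.0016 1;0 0 0 0 0 0.002 1;0 0 0 0 0 0.002 1"

```text
t: 18.98
position: [0.4946, -0.1335, 0.1487]
eef_rot: [-1.4, 0.849, -0.847]
wrist_force: [-4.0, -2.0, 2.2]
gripper_width: 0.0007
```

jog_arm:
  motion: "0 0 0 0 0 0.0005 1;0 0 0 0 0 0.001 1;0 0 0 0 0 0.001 1"

```text
t: 19.23
position: [0.4956, -0.133, 0.1487]
eef_rot: [-1.4, 0.848, -0.848]
wrist_force: [-4.3, -1.4, 3.0]
gripper_width: 0.0003
```

jog_arm:
  motion: "0 0 0 0 0 0.0005 1;0 0 0 0 0 0.0005 1"

```text
t: 19.4
position: [0.4961, -0.1327, 0.1487]
eef_rot: [-1.4, 0.848, -0.848]
wrist_force: [-5.7, -2.1, 2.1]
gripper_width: 0.0001
```

jog_arm:
  motion: "0 0 0 0 0 0.0005 1;0 0 0 0 0 0.0005 1"

```text
t: 19.57
position: [0.4966, -0.1324, 0.1487]
eef_rot: [-1.4, 0.848, -0.847]
wrist_force: [-4.4, -2.3, 1.7]
gripper_width: 0.0006
```

jog_arm:
  motion: "0 0 0 0 0 0.0005 1;0 0 0 0 0 0.0005 1"

```text
t: 19.73
position: [0.4971, -0.1322, 0.1487]
eef_rot: [-1.4, 0.848, -0.847]
wrist_force: [-4.5, -0.6, 1.6]
gripper_width: 0.0004
```

jog_arm:
  motion: "0 0 0 0 0 0.0004 1;0 0 0 0 0 0.0004 1"

```text
t: 19.9
position: [0.4974, -0.132, 0.1487]
eef_rot: [-1.399, 0.848, -0.847]
wrist_force: [-3.9, -1.4, 2.3]
gripper_width: 0.0005
```

jog_arm:
  motion: "0 0 0 0 0 0.0004 1;0 0 0 0 0 0.0004 1"

```text
t: 20.07
position: [0.4976, -0.1319, 0.1487]
eef_rot: [-1.4, 0.849, -0.847]
wrist_force: [-4.2, -2.2, 2.6]
gripper_width: 0.0003
```

jog_arm:
  motion: "0 0 0 0 0 0.0004 1;0 0 0 0 0 0.0004 1"

```text
t: 20.23
position: [0.4977, -0.1318, 0.1487]
eef_rot: [-1.4, 0.849, -0.847]
wrist_force: [-6.1, -3.2, 2.7]
gripper_width: 0.0002
```

jog_arm:
  motion: "0 0 0 0 0 0.0004 1;0 0 0 0 0 0.0004 1"

```text
t: 20.4
position: [0.4979, -0.1318, 0.1487]
eef_rot: [-1.401, 0.849, -0.847]
wrist_force: [-6.5, -3.0, 3.7]
gripper_width: 0.0008
```

```bash
cat >> h.py <<'E'
def push(n=5):
    P,F,Q=avg(n); tz=np.array([.886,.463]);print("travel",(P[:2]-[.4709,-.1464])@tz*1000,"push",-F[:2]@tz)
E
python3 -c "
from h import *
push(6)"
```

```text
pos [ 0.4979 -0.1318  0.1487] sd [0. 0. 0.] F [-6.34 -2.62  3.15] sd [0.23 0.47 0.31] rot [-1.4007  0.8493 -0.847 ] t 20.65
travel 30.678830260516918 push 6.829158490627141
```

jog_arm:
  motion: "0 0 0 0 0 0.0003 1;0 0 0 0 0 0.0005 1;0 0 0 0 0 0.0005 1"

```text
t: 20.95
position: [0.498, -0.1317, 0.1487]
eef_rot: [-1.401, 0.85, -0.847]
wrist_force: [-7.8, -2.2, 4.0]
gripper_width: 0.0003
```

```bash
python3 -c "
from h import *
push(6)"
```

```text
pos [ 0.498  -0.1317  0.1487] sd [0. 0. 0.] F [-7.8  -2.37  4.02] sd [0.33 0.43 0.24] rot [-1.4013  0.8501 -0.8467] t 21.2
travel 30.775857748215383 push 8.008039297877607
```

jog_arm:
  motion: "0 0 0 0 0 0.0004 1;0 0 0 0 0 0.0008 1;0 0 0 0 0 0.0008 1"

```text
t: 21.5
position: [0.4982, -0.1316, 0.1486]
eef_rot: [-1.402, 0.851, -0.846]
wrist_force: [-8.5, -3.0, 5.9]
gripper_width: 0.0005
```

```bash
python3 -c "
from h import *
push(5)"
```

```text
pos [ 0.4982 -0.1317  0.1486] sd [0. 0. 0.] F [-9.34 -3.31  5.82] sd [0.48 0.46 0.43] rot [-1.4022  0.8511 -0.8463] t 21.7
travel 30.98330286389862 push 9.806727709368891
```

jog_arm:
  motion: "0 0 0 0 0 0.0004 1;0 0 0 0 0 0.0008 1;0 0 0 0 0 0.0009 1;0 0 0 0 0 0.0009 1"

```text
t: 22.08
position: [0.4983, -0.1316, 0.1486]
eef_rot: [-1.403, 0.852, -0.846]
wrist_force: [-11.2, -3.0, 7.7]
gripper_width: 0.0005
```

```bash
python3 -c "
from h import *
push(5)"
```

```text
pos [ 0.4984 -0.1316  0.1486] sd [0. 0. 0.] F [-11.02  -3.42   7.68] sd [0.44 0.54 0.37] rot [-1.4033  0.8524 -0.8458] t 22.28
travel 31.183866632497573 push 11.347890755454674
```

jog_arm:
  motion: "0 0 0 0 0 0.0002 1;0 0 0 0 0 0.0004 1;0 0 0 0 0 0.0004 1"

```text
t: 22.58
position: [0.4985, -0.1315, 0.1486]
eef_rot: [-1.404, 0.853, -0.845]
wrist_force: [-12.6, -4.3, 7.7]
gripper_width: 0.0004
```

```bash
python3 -c "
from h import *
push(5)
c=grab('wrist','w14');np.savez('pics/w14.npz',**c)
im=cv2.imread('pics/w14.png'); cv2.imwrite('pics/w14c.png',cv2.resize(im[60:300,90:410],(800,600),interpolation=cv2.INTER_CUBIC))
"
```

```text
pos [ 0.4984 -0.1315  0.1486] sd [0. 0. 0.] F [-12.16  -4.14   8.07] sd [0.53 0.52 0.34] rot [-1.4038  0.8529 -0.8455] t 22.78
travel 31.270536977208106 push 12.690204296378983
```

View pics/w14c.png

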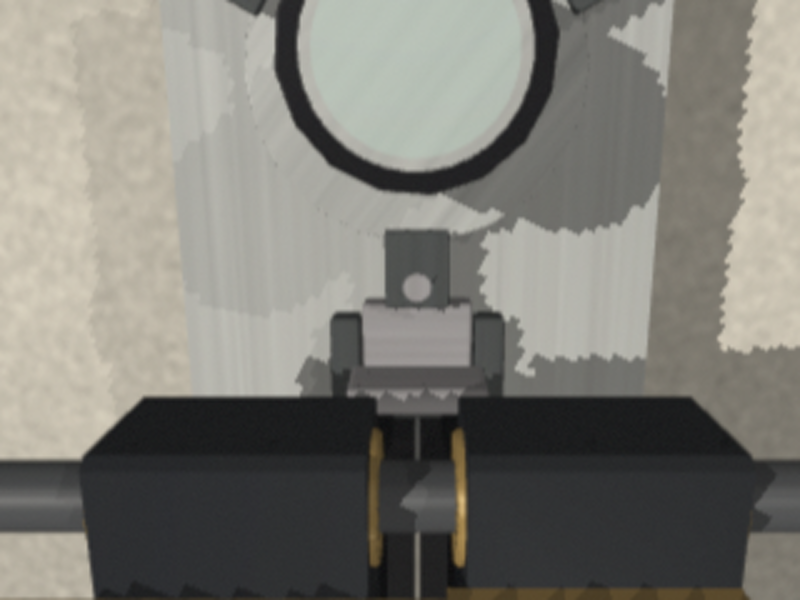

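jog_arm:
  motion: "0 0 0 0 0 -0.002 1;0 0 0 0 0 -0.004 1;0 0 0 0 0 -0.007 1;0 0 0 0 0 -0.012 1;0 0 0 0 0 -0.02 1;0 0 0 0 -0.02 -0.025 1;0 0 0 0 -0.05 -0.03 1;0 0 0 0 -0.08 -0.03 1;0 0 0 0 -0.09 -0.03 1;0 0 0 0 -0.09 -0.03 1"

```text
t: 23.72
position: [0.4761, -0.1446, 0.242]
eef_rot: [-1.398, 0.842, -0.854]
wrist_force: [-0.2, -0.4, 0.3]
gripper_width: 0.0007
```

```bash
python3 - <<'E'
from h import *
push(4)
c=grab('wrist','w15');np.savez('pics/w15.npz',**c)
im=cv2.imread('pics/w15.png'); cv2.imwrite('pics/w15c.png',cv2.resize(im[0:210,116:396],(800,600),interpolation=cv2.INTER_CUBIC))
c=grab("side","s15");np.savez('pics/s15.npz',**c);im=cv2.imread("pics/s15.png"); cv2.imwrite("pics/s15c.png",cv2.resize(im[160:235,210:310],(800,600),interpolation=cv2.INTER_CUBIC))
c=grab("top","t15");np.savez('pics/t15.npz',**c)
E
```

```text
pos [ 0.4748 -0.1442  0.2395] sd [0.0009 0.0002 0.0017] F [-0.61  0.2  -0.37] sd [0.76 0.46 0.47] rot [-1.3992  0.8459 -0.8497] t 23.87
travel 4.425803184688544 push 0.44638164430068844
```

View pics/w15c.png

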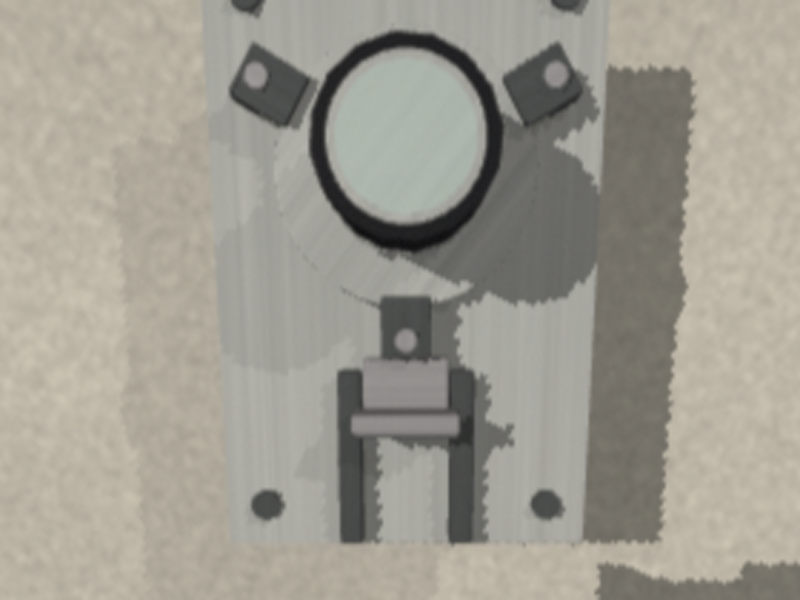

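View pics/s15c.png

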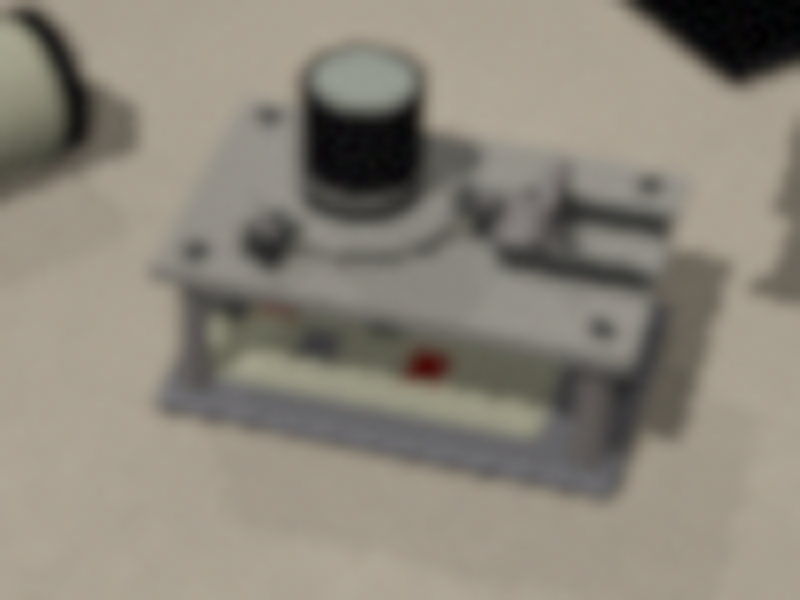

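View pics/t15.png

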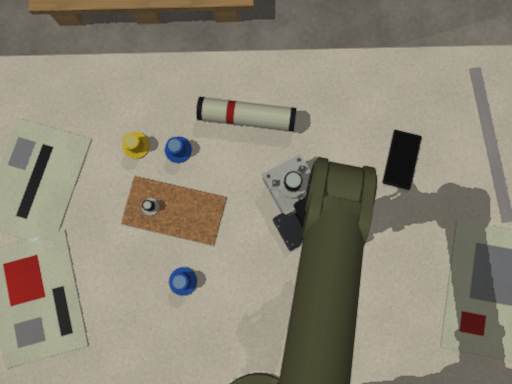

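```bash
python3 - <<'E'
from h import *
push(4)
c=grab('wrist','w16'); s=robot.sense(); P=s["position"]; M=Ro.from_rotvec(s["eef_rot"]).as_matrix();tz=M[:2,2];tx=M[:2,0]
d=dict(np.load('pics/w15.npz')); print("cam shift",np.abs(c["t"]-d["t"]).max())
k=.35; g=lambda x,y:(116+x*k-.5,y*k-.5)
T=lambda p,z:np.array([(q@tz,q@tx) for q in ray(d,p,z)[:,:2]*1000-P[:2]*1000])
b=T([g(406,137)],.117)[0]
S=T([g(255,75),g(556,74)],.077); E=T([g(235,543),g(583,543)],.064)
lip=T([g(406,297)],.077)[0]; tab=T([g(351,435),g(459,435)],.0905)
ax=np.array([E[:,0].mean()+106,S[:,1].mean()])
print("barrel top",b,"axis from plate rear",ax,"screws",S,"lip rel barrel",lip-b,"(expect -33) tab rel",tab.mean(0)-b,"(expect -70)")
W=cloud(d); f=lambda x,y:(lambda u,v:round(float(np.nanmedian(W[int(v)-2:int(v)+3,int(u)-2:int(u)+3,2]))*1000,1))(*g(x,y))
print("barrel top z L R F B",[f(*q) for q in [(345,137),(465,137),(406,80),(406,195)]],"flange",[f(*q) for q in [(295,190),(330,250),(410,270),(515,200)]],"plate",f(250,400),f(560,400))
E
```

```text
pos [ 0.474  -0.1438  0.2378] sd [0.0002 0.     0.0003] F [-0.12  0.17  0.01] sd [0.26 0.58 0.36] rot [-1.3994  0.8491 -0.846 ] t 24.22
travel 3.9284366914224838 push 0.027357610191373196
cam shift 0.0007895335399425996
barrel top [107.45517201  -1.74625745] axis from plate rear [106.30433696  -1.7859447 ] screws [[129.81441554 -41.09799027]
 [129.96564773  37.52610087]] lip rel barrel [-33.4232797    0.10709407] (expect -33) tab rel [-69.96857957  -0.19866752] (expect -70)
barrel top z L R F B [118.3, 118.0, 118.5, 118.1] flange [72.4, 72.1, 72.3, 72.3] plate 64.4 64.1
```

```bash
python3 - <<'E'
from h import *
c=dict(np.load('pics/top0.npz'));d=dict(np.load('pics/t15.npz'))
for n,(u0,u1,v0,v1) in dict(tube=(190,302,90,135),phone=(378,426,125,193),loupe=(138,162,194,218)).items():
    print(n,"mean abs diff",np.abs(c["pixels"][v0:v1,u0:u1].astype(int)-d["pixels"][v0:v1,u0:u1]).mean().round(2))
print(robot.sign_off())
E
```

```text
tube mean abs diff 15.86
phone mean abs diff 10.91
loupe mean abs diff 11.5
the job is handed in; nothing more can be done
None
```

The lens is in the holder with all three jaws pushed up against it. I handed the job in at about 24 s on the robot's clock; no verdict is reported.

**What I did**
- **Pick-up:** I gripped the black-barrelled lens by the barrel with 20 N.
- **Set-down:** I lowered it onto the rests about 12.5 mm to -x of the seat, and the last wrist reading was about 6 N. Then I let go so it could lie flat.
- **Slide:** I slid it under both lips with a 6 N grip until it met the fixed jaws. The 2.7 N reaction pointed straight back along -x, so both jaws were bearing.
- **Sliding jaw:** I pushed the tab with closed fingers. The jaw took about 5.2 N to move, and I stopped at about 12.7 N, which puts roughly 7.5 N into the lens. Then I backed the arm off and up.

**Last checks**
- **Level:** the flange top read 72.1–72.4 mm (72 expected), and the barrel top was even within 0.5 mm.
- **Sideways:** measured across the jaws, the lens is centred within about 0.1 mm. Along x, the plate-edge estimate puts it 1.2 mm off the axis, within the cameras' 2 mm accuracy but close to the 1.5 mm limit.
- **Jaw position:** the sliding lip is 33.4 mm and the tab 70.0 mm behind the barrel axis (33 and 70 expected), so the jaw stayed home.
- **Robot:** the wrist force was about zero, so nothing was being touched.

**What was unclear**
- The jaw forces left after letting go could not be measured; they are inferred from the push.
- The before/after pixel comparison of the loupe, tube and phone gave differences of 11–16 grey levels. I did not trace the cause. In the last top picture all three appear in their starting places.

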